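# Measure an acetate sheet from the rack

### The job

Slide the longest acetate sheet straight up out of the slotted rack by its top edge and lean it on the sloping rest, its lower end on the ledge, and let go. Take it again by its two long sides, lay it flat and lengthwise along the middle of the gauge's anvil with its end well under the foot, and let go; then press the gauge's cap down gently until the foot sits on the sheet, keep it there for about a second, and release it so that the foot springs back up. Leave the shorter sheets in their slots and do not disturb the other things on the bench.

Things in the scene. Friction and masses are not known exactly. Their poses are not given: they have to be found in the camera images.
- sheet: The longest of three dark brown acetate sheets in the rack: 60 wide (its x) x 8 thick (its y) x 160 long (its z), about 96 g. Origin at the centre of its lower 60 x 8 end face as it stands in the rack (z up).
- sheet_mid (a point): The middle of the long sheet, 80 mm along its z from the origin.
- short_a: Dark brown sheet standing in another slot, 60 x 8 x 120 high; stays there. Origin at the centre of its lower end, z up.
- short_b: Dark brown sheet standing in another slot, 60 x 8 x 105 high; stays there. Origin at the centre of its lower end, z up.
- rack: Fixed dark wooden slotted rack, 80 (x) x 150 (y) x 75 high. Three slots 12 wide at y = -50, 0 and +50 in its frame, each holding one sheet whose width runs along the rack's x and whose thickness runs along its y. Slot floor 10 above the bench, so the long sheet's top edge stands at 170. Origin at the centre of the underside.
- rest: Fixed sloping rest on a dark steel foot (110 wide, x -65 to +85, 12 high): a wooden board 36 wide (y), 105 long, at 55 degrees to the bench. Low end, with a ledge 18 high square to the board, at +x; it rises towards -x, so a leaning sheet faces up and +x. The long sheet overhangs 12 each side and 55 past the high end. Origin: centre of the underside, z up.
- rest_ledge (a point): The inner corner between the board's face and the ledge, mid-width: 50 along x and 40 up from the rest's origin. A sheet's end face sits here against the ledge.
- rest_top (a point): The upper end of the board's face, mid-width, 105 up the slope from rest_ledge.
- gauge: Fixed green thickness gauge. Base x -125 to +145, 120 wide, 15 high; steel anvil x -90 to +60, 40 wide, top 45 above the bench. Column at the +x end (near face x +103, 155 high); its head, 36 wide, reaches back to x +5, underside at 121. Foot over x +30, y 0. A sheet goes in lengthwise along x from the -x end. Origin on the bench, on the anvil's centre line, z up.
- anvil (a point): Centre of the anvil's top face: x = -15, 45 up in the gauge's frame.
- gauge_foot (a joint): Downward travel of the gauge's sprung plunger in m: 0 = fully up (foot 48 mm above the anvil), 0.048 = foot on the bare anvil, about 0.040 = foot on an 8 mm sheet. A spring pushes it back up (about 1 N at the top, 4 N at 40 mm). Foot 20 in diameter.
- gauge_cap (a point): Centre of the top of the black round press cap (40 in diameter, 14 high) above the gauge's head, straight above the foot; 225 above the bench when up. It moves with the plunger.
- spray_can: Bystander: spray can, 66 in diameter, 190 high. Origin under it.
- bottle_a: Bystander: white bottle with blue cap, 64 in diameter, 110 high. Origin under it.
- bottle_b: Bystander: second white bottle with blue cap, same size. Origin under it.
- wood_block: Bystander: wooden block 100 x 50 x 22 high. Origin under it.
- screwdriver: Bystander: screwdriver 170 long, lying along its x.
- dust_brush: Bystander: brush 170 long, lying along its x.

How it is judged:
By the outcome, as a careful person would: the job done as asked, in the order asked, and still so for the second after the job is handed in, with the robot touching nothing.
It also fails if it takes over 72 s, if anything falls off the work surface, if the arm or the gripper's body presses on something with over 40 N, if the wrist force passes 120 N, or if a joint passes its speed limit or range.

### The arm

A 7-joint arm with a two-finger parallel gripper is mounted at the origin on the work surface. World frame = base frame: x ahead of the robot, y to its left, z up, the work surface at z = 0. Lengths are in m, angles in rad, forces in N, time in s.
With the tool pointing down it reaches from about 0.425 to 0.875 m from the base axis. Payload 8.4 kg.
Tool frame: the origin (TCP) lies on the centre line of the jaws, within the pads' length; the fingertips stand 19 mm ahead of it and the grasp point (between the pads) is the TCP; z points along the fingers, y is the direction in which the jaws open and shut (so a half turn about z gives the same grasp; the last joint's range is limited). The gripper opens to 85 mm and grips with 20 to 120 N. Pads are 22 mm wide; open, the fingers measure 114 mm over their backs; the gripper's body (76 mm by 85 mm) begins 54 mm behind the grasp point. The pads swing forward as they close: fully open they stand 13 mm farther back than shut.
Start: joints at [-1.328, 0.333, 0.04, 1.465, -0.013, 1.343, -0.059], TCP at [0.218, 0.612, 0.25] pointing down, gripper open.
Joint ranges: [-2.58, 2.58], [-0.38, 2.09], [-1.3, 1.39], [0.25, 2.4], [-1.5, 4.64], [0.08, 2.09], [-2.65, 2.65]. Speed limits (rad/s): [2.22, 2.22, 2.79, 2.79, 3.14, 3.14, 3.14].

### API

Orientations are given as a unit quaternion [x, y, z, w].
In Python, from station import ctrl, vision gives the robot as it stands.
- The arm moves only by the tool jog_arm, never from a script. Its argument "targets" is text: rows parted by semicolons, each of 6 numbers parted by spaces: the shift along the world's x, y, z in cm, then the turn, a rotation vector about the world's x, y, z in degrees. In form: dx dy dz wx wy wz; .... A call has 1 to 5 rows; each row is the pose to reach, as a shift and turn from the pose commanded when the call began; what a row does not reach only later rows make up. A row lasts 1/8 s, in which the tool goes at most 62.5 mm and 10.7 degrees, less where a joint would pass 70% of its speed; a pose out of reach is approached as far as the arm can. A call with a gripper value outside its range is refused whole. "grip" is the opening, from 0 (shut) to 1 (fully open), set as the call begins (left out, the last holds). The fingers move at their own pace and stop on an object; "newtons" is the grip in N (left out, the last holds). Time passes only in rows, so rows that repeat a pose let the fingers close. It gives the time, the measured TCP pose, the force and the opening at its end, in the units of the state.
- ctrl.sense(): the state, without advancing time (a new reading comes with each control period).
- vision.snapshot(name): name is "scene" or "top" or "wrist"; returns the picture (420x560x3 uint8, red, green, blue); there is no depth.
- vision.calibration(name): a dict with "fx", "fy", "cx", "cy" (pixels), "R" (3x3) and "t" (3): a world point X has camera coordinates R X + t. Camera axes: x right, y down, z forward; pixel columns grow to the right and rows downward; lengths in m; the calibration is good to about 2 mm. A picture is of the moment at which its call begins: read the wrist's pose just before it. calibration takes no time and is no camera call; for the wrist camera it gives the pose at the moment of the call.
- ctrl.hand_in(): hands the job in, once; it reports no verdict.
The state is a dict: "time_s": time; "joint_pos": joint angles; "joint_vel": joint speeds; "joint_torque": joint torques, N m; "ee_pos": TCP position; "ee_rot": TCP orientation; "contact_force": force on the tool from outside, world axes, zero at the start; "wrist_torque": the same for the moment, N m; "opening": finger opening in m.
Only numpy, scipy, OpenCV 4.12 (cv2) and the standard library are available. Lean on these libraries where they do the work, as an engineer would, in place of code of your own. Each camera call takes 0.05 s, during which the arm holds its last target.

## Working session

There is one attempt and no reset: what is moved stays moved. The work goes in short steps, Python scripts to look and compute and a tool call to move; the robot and the scene stay as the last step left them, time stands still between calls to the robot, and variables do not carry over. Pictures are saved under pics/ and viewed, and the job is handed in when it is done.

Besides the shell and the picture viewer there is one more tool, called after "Call:" as name(argument=value, ...) on one line, values as JSON. jog_arm: Moves the arm, as the interface text tells. Its arguments: {"type":"object","properties":{"targets":{"type":"string"},"grip":{"type":"number"},"newtons":{"type":"number"}},"required":["targets"]}

```bash
mkdir -p pics; ls
python3 - <<'E'
from station import ctrl, vision
import cv2
s=ctrl.sense(); print(s)
for n in ("scene","top"):
    im=vision.snapshot(n); cv2.imwrite(f"pics/{n}0.png",im[:,:,::-1]); c=vision.calibration(n); print(n,c)
E
```

```text
pics
{'time_s': 0.0, 'joint_pos': array([-1.32819273,  0.33391522,  0.03987492,  1.46628963, -0.01341655,
        1.34331483, -0.05851455]), 'joint_vel': array([2.74282420e-03, 5.08936589e-04, 4.43149072e-04, 1.32771128e-03,
       4.20815334e-05, 1.70625363e-03, 1.64064547e-04]), 'joint_torque': array([ 3.27187290e-04, -6.58572507e+01,  1.36562973e+00, -4.05547035e+01,
        1.68716657e-02,  1.26406303e-02, -8.22265179e-06]), 'ee_pos': array([0.21774561, 0.61197691, 0.24940949]), 'ee_rot': array([ 1.70089158e-01,  9.85428327e-01, -8.25232518e-04, -9.32300981e-05]), 'contact_force': array([-0.1307751 , -0.63460843,  0.86116737]), 'wrist_torque': array([0.02964462, 0.01250793, 0.02444441]), 'opening': 0.08540476383001863}
scene {'fx': 510.6065463612809, 'fy': 510.6065463612809, 'cx': 287.01278154602045, 'cy': 199.88060402501642, 'R': array([[ 0.57992539,  0.81459735, -0.01084885],
       [ 0.49535013, -0.36315781, -0.78914172],
       [-0.6467726 ,  0.45226934, -0.61411534]]), 't': array([-0.43561782, -0.16456758,  1.55484375])}
top {'fx': 400.31588131085977, 'fy': 400.31588131085977, 'cx': 279.8578783103285, 'cy': 210.57372310525776, 'R': array([[-0.16149133, -0.98687353, -0.00109276],
       [-0.96444848,  0.15805623, -0.21179553],
       [ 0.20918812, -0.03314923, -0.97731339]]), 't': array([0.16040532, 0.60981001, 0.8840761 ])}
```

View pics/scene0.png

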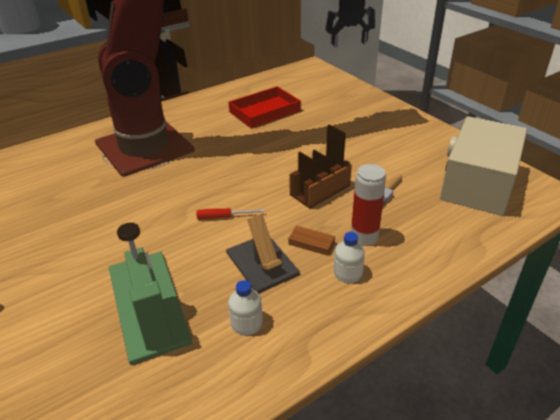

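View pics/top0.png

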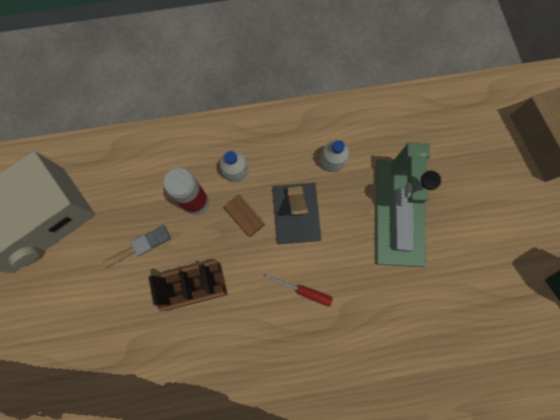

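```bash
cat > h.py <<'E'
import numpy as np, cv2
from station import ctrl, vision
def ray(n,u,v,c=None):
    c=c or vision.calibration(n)
    d=c["R"].T@np.array([(u-c["cx"])/c["fx"],(v-c["cy"])/c["fy"],1.]); o=-c["R"].T@c["t"]; return o,d
def onz(n,u,v,z,c=None):
    o,d=ray(n,u,v,c); return o+d*(z-o[2])/d[2]
def proj(n,X,c=None):
    c=c or vision.calibration(n); p=c["R"]@np.asarray(X,float)+c["t"]; return np.array([c["fx"]*p[0]/p[2]+c["cx"],c["fy"]*p[1]/p[2]+c["cy"]])
def crop(src,dst,u0,v0,w,h,s):
    im=cv2.imread(src)[v0:v0+h,u0:u0+w]; im=cv2.resize(im,None,fx=s,fy=s,interpolation=cv2.INTER_CUBIC)
    im=np.clip(im.astype(float)*1.5,0,255).astype(np.uint8)
    for k in range(0,w,10): cv2.putText(im,str(u0+k) if k%20==0 else "|",(k*s,10),0,0.35,(255,255,0),1)
    for k in range(0,h,10): cv2.putText(im,str(v0+k) if k%20==0 else "-",(0,k*s+4),0,0.35,(255,255,0),1)
    cv2.imwrite(dst,im)
E
python3 - <<'E'
from h import *
crop("pics/top0.png","pics/t_rack.png",140,250,100,70,8)
crop("pics/top0.png","pics/t_rest.png",255,175,80,75,8)
crop("pics/top0.png","pics/t_gauge.png",365,135,90,140,4)
crop("pics/scene0.png","pics/s_rack.png",280,120,80,90,6)
E
```

```text
(no output)
```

View pics/t_rack.png

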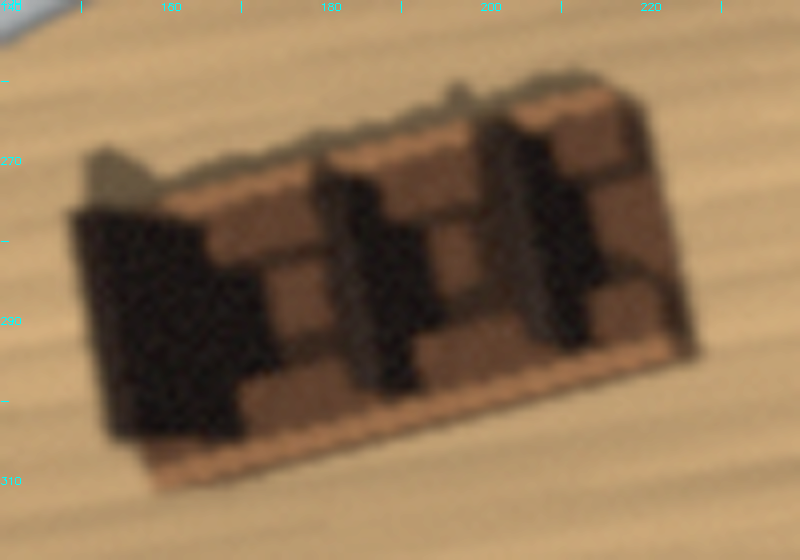

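View pics/t_rest.png

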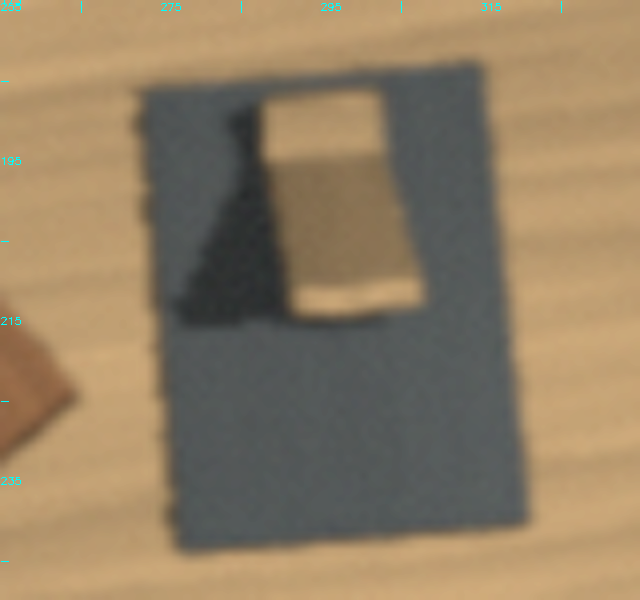

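View pics/t_gauge.png

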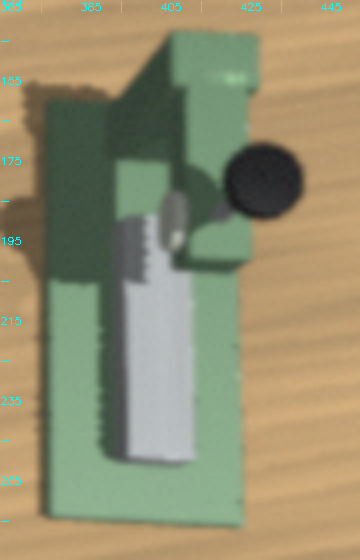

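View pics/s_rack.png

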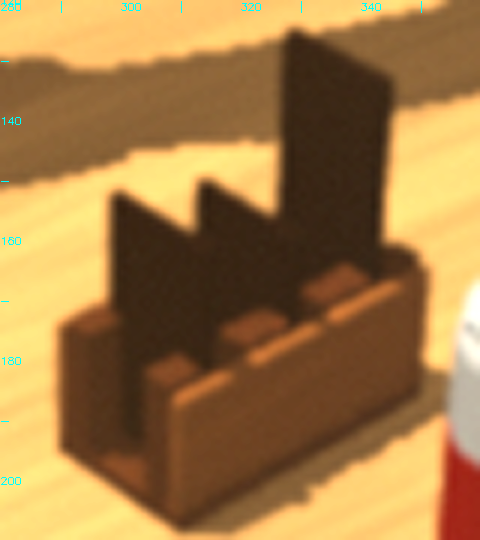

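Run:
```python
from h import *
np.set_printoptions(precision=4,suppress=True)
c=vision.calibration("top"); print("cam",-c["R"].T@c["t"])
def P(t,pts,z):
    Q=[onz("top",*p,z) for p in pts]; print(t,*[q[:2] for q in Q]); return Q
a,b=P("sheet top edge",[(150.7,276.5),(155.9,304.6)],.17); d=b-a; print(np.linalg.norm(d),np.degrees(np.arctan2(d[1],d[0])), (a+b)/2)
print("scene",[onz("scene",*p,.17)[:2] for p in [(327.5,124.8),(343.5,133)]])
q=P("rack top corners R",[(218.5,261.5),(226.5,294),(159.5,311)],.075); print([np.linalg.norm(q[i]-q[i+1]) for i in (0,1)])
f=P("foot",[(272.5,186.5),(315.5,183),(321,240),(277.5,243.5)],.012); print([np.linalg.norm(f[i]-f[(i+1)%4]) for i in range(4)])
b=P("base",[(376,160),(377,263.5),(425.5,266)],.015); print([np.linalg.norm(b[i]-b[i+1]) for i in (0,1)])
an=P("anvil near",[(397,249.8),(414,250.2)],.045); print(np.linalg.norm(an[0]-an[1]))
P("cap",[(430.7,180)],.225)
for n,u,v in [("spray",0,0)]: pass
```

```text
cam [0.4291 0.0912 0.9933]
sheet top edge [0.5125 0.3445] [0.4553 0.3395]
0.057402849662707825 -174.94869871928555 [0.4839 0.342  0.17  ]
scene [array([0.4618, 0.3351]), array([0.5173, 0.3412])]
rack top corners R [0.5308 0.2176] [0.4558 0.2093] [0.4432 0.3615]
[np.float64(0.07548413690202703), np.float64(0.15274790775550393)]
foot [0.704  0.0663] [ 0.6954 -0.0432] [ 0.5494 -0.0303] [0.5581 0.0771]
[np.float64(0.10983494238451358), np.float64(0.14656948273540124), np.float64(0.10772934689310047), np.float64(0.14620454263578575)]
base [ 0.7298 -0.2073] [ 0.4704 -0.1537] [ 0.4455 -0.2685]
[np.float64(0.2648540141999194), np.float64(0.11751776035085487)]
anvil near [ 0.4931 -0.1999] [ 0.4857 -0.2394]
0.04026726669635016
cap [ 0.6065 -0.2421]
```

Call:
jog_arm(targets="4.5 -4.5 1.5 0 0 4; 9 -9 3 0 0 8; 13.5 -13.5 4.5 0 0 12; 18 -18 6 0 0 18; 22.5 -22.5 7 0 0 24.6", grip=0.5, newtons=30)

```text
time_s: 0.72
ee_pos: [0.4346, 0.3952, 0.3186]
ee_rot: [-0.046, 0.999, 0.0, 0.0]
contact_force: [0.3, 0.5, -0.9]
opening: 0.0428
```

Call:
jog_arm(targets="4.4 -4.8 0 0 0 0; 4.4 -4.8 0 0 0 0; 4.4 -4.8 0 0 0 0")

```text
time_s: 1.1
ee_pos: [0.4772, 0.3488, 0.3176]
ee_rot: [-0.043, 0.999, -0.0, -0.0]
contact_force: [-0.8, 1.3, -0.3]
opening: 0.0424
```

Run:
```python
from h import *
np.set_printoptions(precision=4,suppress=True)
s=ctrl.sense(); print(s["time_s"],s["joint_pos"],s["ee_pos"],s["ee_rot"],s["contact_force"],s["opening"])
c=vision.calibration("wrist"); print(c, -c["R"].T@c["t"])
im=vision.snapshot("wrist"); cv2.imwrite("pics/w1.png",im[:,:,::-1])
```

```text
1.1 [-0.8821  0.1859  0.2065  1.5183 -0.0386  1.4422  0.9836] [0.4772 0.3488 0.3176] [-0.0434  0.9991 -0.0001 -0.0004] [-0.7962  1.3214 -0.2705] 0.04244549774218112
{'fx': 318.7346945084127, 'fy': 318.7346945084127, 'cx': 279.95179947456285, 'cy': 207.97039282314265, 'R': array([[-0.0866,  0.9962,  0.    ],
       [ 0.9562,  0.0831,  0.2807],
       [ 0.2796,  0.0244, -0.9598]]), 't': array([-0.3064, -0.5405,  0.301 ])} [0.4062 0.3428 0.4406]
```

View pics/w1.png

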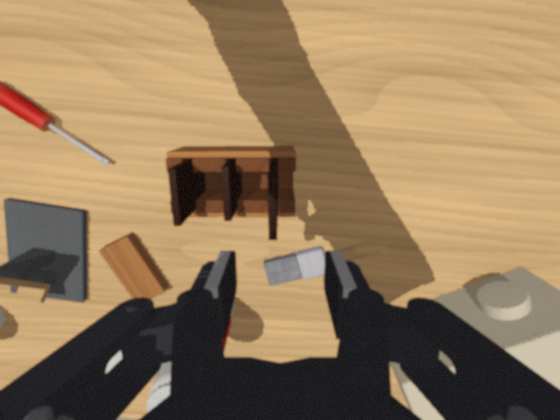

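Run:
```python
from h import *
crop("pics/w1.png","pics/w1c.png",160,135,145,110,5)
```

```text
(no output)
```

View pics/w1c.png

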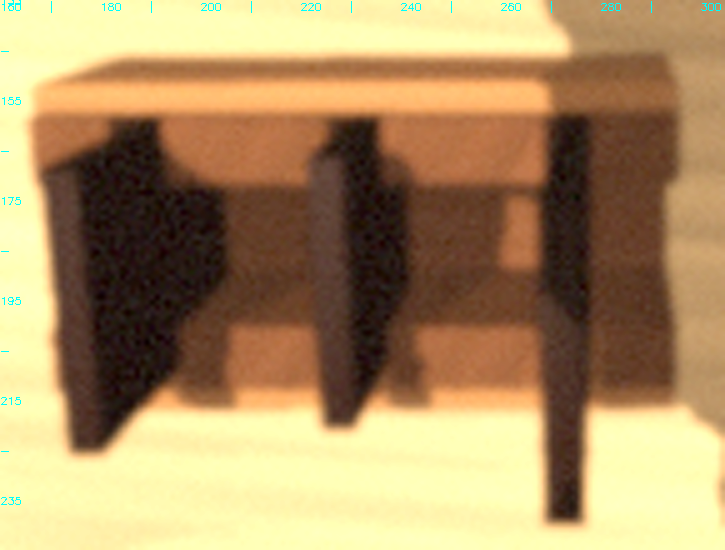

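Run:
```python
from h import *
np.set_printoptions(precision=4,suppress=True)
a=onz("wrist",272.5,194.5,.17);b=onz("wrist",273,239,.17);d=b-a
print(a,b,(a+b)/2,np.linalg.norm(d),np.degrees(np.arctan2(d[1],d[0])))
for p in [(167,152.5),(266,151),(167,157)]: print(onz("wrist",*p,.075))
a=onz("wrist",166.5,158,.075);b=onz("wrist",294.5,157.5,.075);d=b-a;print(np.linalg.norm(d),np.degrees(np.arctan2(d[1],d[0]))-90)
# scene checks of shorter
```

```text
[0.4727 0.3431 0.17  ] [0.5142 0.347  0.17  ] [0.4934 0.345  0.17  ] 0.04169827268427044 5.330840387886312
[0.4579 0.2194 0.075 ]
[0.4462 0.3314 0.075 ]
[0.463  0.2193 0.075 ]
0.14625633239242142 5.302500086281242
```

Call:
jog_arm(targets="0.4 -0.3 -4 0 0 0.3; 0.8 -0.55 -8 0 0 0.3; 0.8 -0.55 -10.3 0 0 0.3; 0.8 -0.55 -10.3 0 0 0.3")

```text
time_s: 1.65
ee_pos: [0.4834, 0.3442, 0.2131]
ee_rot: [-0.048, 0.999, -0.001, -0.002]
contact_force: [0.3, 0.2, 0.8]
opening: 0.0426
```

Run:
```python
from h import *
np.set_printoptions(precision=4,suppress=True)
s=ctrl.sense(); print(s["time_s"],s["joint_pos"],s["ee_pos"],s["ee_rot"],s["contact_force"],s["opening"])
im=vision.snapshot("wrist"); cv2.imwrite("pics/w2.png",im[:,:,::-1])
print(proj("wrist",[.485,.343,.17]),proj("wrist",s["ee_pos"]))
```

```text
1.65 [-0.866   0.2435  0.2042  1.6642 -0.0519  1.2431  1.0157] [0.4834 0.3442 0.2131] [-0.0478  0.9989 -0.001  -0.0017] [0.331  0.1885 0.7923] 0.042555908186817745
[276.978  246.5388] [279.1184 282.4305]
```

View pics/w2.png

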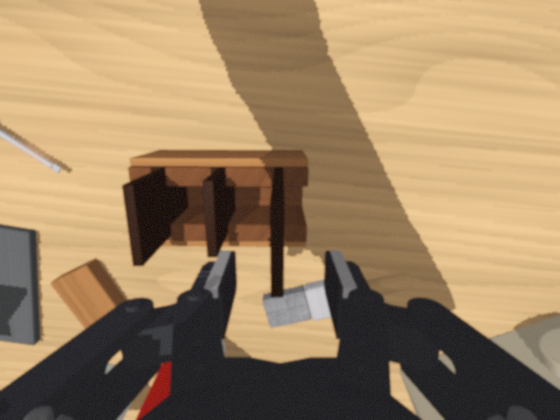

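Run:
```python
from h import *
np.set_printoptions(precision=4,suppress=True)
im=cv2.imread("pics/w2.png").max(2)
for r in (215,230,250,270,285,292,295,297,300): print(r,im[r,264:296])
for p in [(277,296.5),(278,215),(277.5,250)]: print(onz("wrist",*p,.17))
```

```text
215 [80 83 82 80 78 68 55 39 33 39 34 32 36 33 37 37 29 35 35 40 55 69 70 72
 69 72 73 70 72 72 70 71]
230 [128 128 128 131 127 116  90  58  35  37  37  35  33  34  34  31  37  30
  30  45  64  75  82  80  79  80  79  75  78  75  74  77]
250 [224 223 223 223 217 199 159  97  47  39  35  36  35  32  37  33  37  35
  67 134 188 213 213 193 162 144 143 142 143 142 142 144]
270 [218 218 217 217 213 195 155  95  47  31  31  32  29  34  38  30  32  42
  80 141 190 211 218 219 218 219 219 219 220 220 220 221]
285 [230 230 229 230 227 217 183 120  55  29  26  33  32  34  28  35  30  43
  84 143 191 213 220 220 220 219 219 219 217 215 212 211]
292 [200 203 199 185 175 167 137  90  45  35  33  34  32  30  31  36  30  34
  42  64  86 101 104 104 103 103  99 106 109 108 110 113]
295 [123 109 104 102  99  92  75  53  34  35  35  41  37  37  34  41  40  45
  62  94 121 130 131 132 139 143 144 146 149 147 145 145]
297 [109 104 106 106 105 108 102  98  94  96  98 100 100 103 105 105 108 112
 120 137 146 150 147 144 145 144 148 149 151 149 149 148]
300 [135 137 142 145 147 148 151 154 156 154 153 153 152 156 155 157 158 157
 156 155 153 148 144 144 147 149 152 154 154 155 154 153]
[0.5171 0.346  0.17  ]
[0.4662 0.3418 0.17  ]
[0.4871 0.3435 0.17  ]
```

Call:
jog_arm(targets="0.3 -0.05 -3 0 0 0; 0.3 -0.05 -6 0 0 0; 0.3 -0.05 -6 0 0 0; 0.3 -0.05 -6 0 0 0")

```text
time_s: 2.2
ee_pos: [0.489, 0.3438, 0.1571]
ee_rot: [-0.047, 0.999, 0.001, 0.001]
contact_force: [0.7, -0.2, 0.1]
opening: 0.0427
```

Call:
jog_arm(targets="0 0 0 0 0 0; 0 0 0 0 0 0; 0 0 0 0 0 0; 0 0 0 0 0 0; 0 0 0 0 0 0", grip=0, newtons=40)

```text
time_s: 2.82
ee_pos: [0.4891, 0.3432, 0.1563]
ee_rot: [-0.046, 0.999, 0.001, 0.001]
contact_force: [0.2, -0.1, 6.3]
opening: 0.0074
```

Run:
```python
from h import *
np.set_printoptions(precision=4,suppress=True)
s=ctrl.sense(); print(s["time_s"],s["joint_pos"],s["ee_pos"],s["ee_rot"],s["contact_force"],s["opening"])
im=vision.snapshot("wrist"); cv2.imwrite("pics/w3.png",im[:,:,::-1])
```

```text
2.825 [-0.8553  0.2932  0.2025  1.7244 -0.0645  1.1284  1.0298] [0.4891 0.3432 0.1563] [-0.0463  0.9989  0.0006  0.0008] [ 0.1679 -0.066   6.2977] 0.0074083581509944325
```

View pics/w3.png

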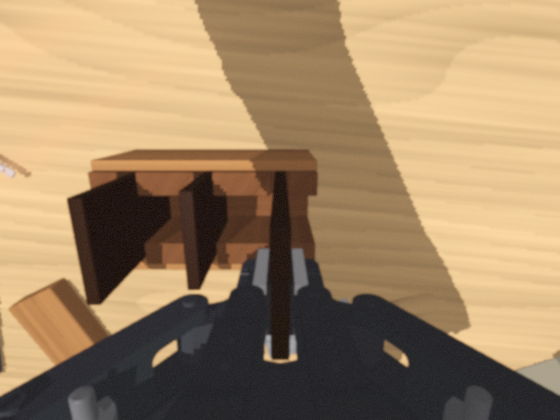

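Call:
jog_arm(targets="0 0 1 0 0 0; 0 0 2.5 0 0 0; 0 0 4.5 0 0 0; 0 0 6.5 0 0 0; 0 0 8 0 0 0")

```text
time_s: 3.5
ee_pos: [0.4887, 0.3429, 0.2368]
ee_rot: [-0.046, 0.999, 0.0, 0.0]
contact_force: [0.1, -0.2, -0.7]
opening: 0.0075
```

Call:
jog_arm(targets="0 0 2 0 0 0; 0 0 4 0 0 0; 0 0 6 0 0 0; 0 0 7 0 0 0; 0 0 7 0 0 0")

```text
time_s: 4.12
ee_pos: [0.4887, 0.3428, 0.3056]
ee_rot: [-0.046, 0.999, 0.0, 0.0]
contact_force: [-0.7, -0.0, -1.4]
opening: 0.0074
```

Run:
```python
from h import *
np.set_printoptions(precision=4,suppress=True)
s=ctrl.sense(); print(s["time_s"],s["joint_pos"],s["ee_pos"],s["ee_rot"],s["contact_force"],s["opening"])
im=vision.snapshot("scene"); cv2.imwrite("pics/s4.png",im[:,:,::-1])
crop("pics/s4.png","pics/s4c.png",240,0,150,220,3)
im=vision.snapshot("wrist"); cv2.imwrite("pics/w4.png",im[:,:,::-1])
```

```text
4.125 [-0.8674  0.2006  0.2145  1.5259 -0.0429  1.4188  1.0129] [0.4887 0.3428 0.3056] [-0.0464  0.9989  0.0003  0.0004] [-0.668  -0.0366 -1.4254] 0.0074337221057930135
```

View pics/s4c.png

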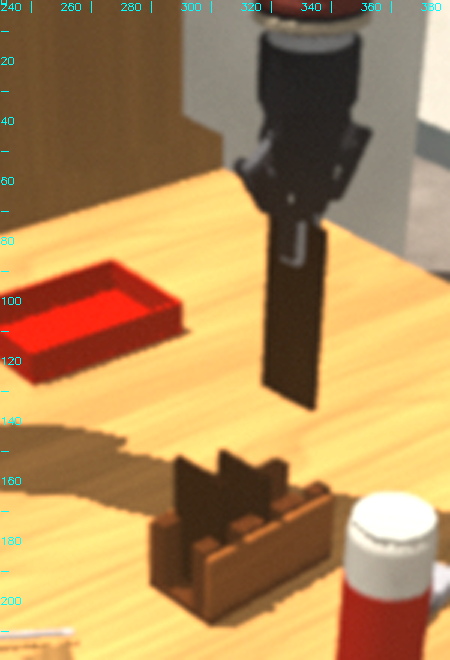

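View pics/w4.png

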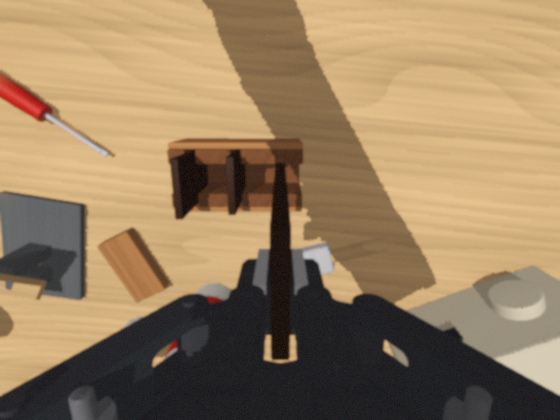

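Call:
jog_arm(targets="0 -2.5 0.5 0 0 -9; 0 -5.5 1 0 0 -19; 0 -9 1.5 0 0 -29; 0 -12.5 2 0 0 -39; 0 -16 2.4 0 0 -49")

```text
time_s: 4.85
ee_pos: [0.4881, 0.1814, 0.3283]
ee_rot: [0.375, 0.927, -0.001, -0.0]
contact_force: [0.8, -0.3, -0.4]
opening: 0.0076
```

Call:
jog_arm(targets="0.2 -3.5 0 0 0 -10; 0.5 -7 0 0 0 -20; 0.8 -10.5 0 0 0 -30; 1.1 -13.5 0 0 0 -40; 1.1 -16.3 0 0 0 -50.9")

```text
time_s: 5.48
ee_pos: [0.4992, 0.0185, 0.3282]
ee_rot: [0.736, 0.677, -0.001, -0.0]
contact_force: [-0.1, 0.1, -0.4]
opening: 0.0076
```

Call:
jog_arm(targets="0 0 0 0 0 0; 0 0 0 0 0 0")

```text
time_s: 5.72
ee_pos: [0.4993, 0.0204, 0.3285]
ee_rot: [0.733, 0.68, -0.0, -0.0]
contact_force: [-0.3, 0.5, -1.0]
opening: 0.0075
```

Run:
```python
from h import *
np.set_printoptions(precision=4,suppress=True)
s=ctrl.sense(); print(s["time_s"],s["joint_pos"],s["ee_pos"],s["ee_rot"],s["contact_force"],s["opening"])
im=vision.snapshot("wrist"); cv2.imwrite("pics/w5.png",im[:,:,::-1])
c=vision.calibration("wrist");print(-c["R"].T@c["t"],c["R"])
im=vision.snapshot("scene"); cv2.imwrite("pics/s5.png",im[:,:,::-1])
crop("pics/s5.png","pics/s5c.png",150,50,200,240,3)
```

```text
5.725 [-0.6374 -0.0288  0.5015  1.7177  0.0137  1.4501 -0.2126] [0.4993 0.0204 0.3285] [ 0.7331  0.6801 -0.0003 -0.0004] [-0.3059  0.5273 -0.9519] 0.007513652032384131
[0.5048 0.0923 0.4515] [[ 0.9972 -0.0745 -0.0008]
 [-0.0712 -0.957   0.2814]
 [-0.0217 -0.2805 -0.9596]]
```

View pics/w5.png

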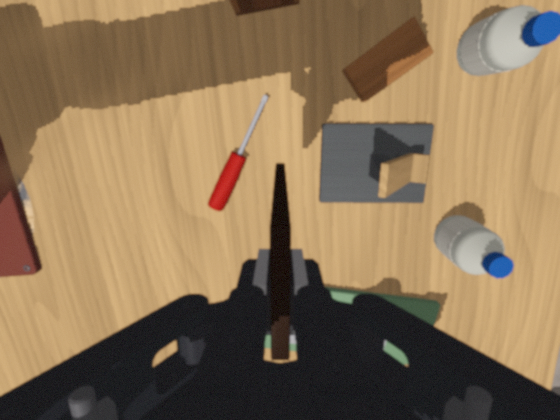

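View pics/s5c.png

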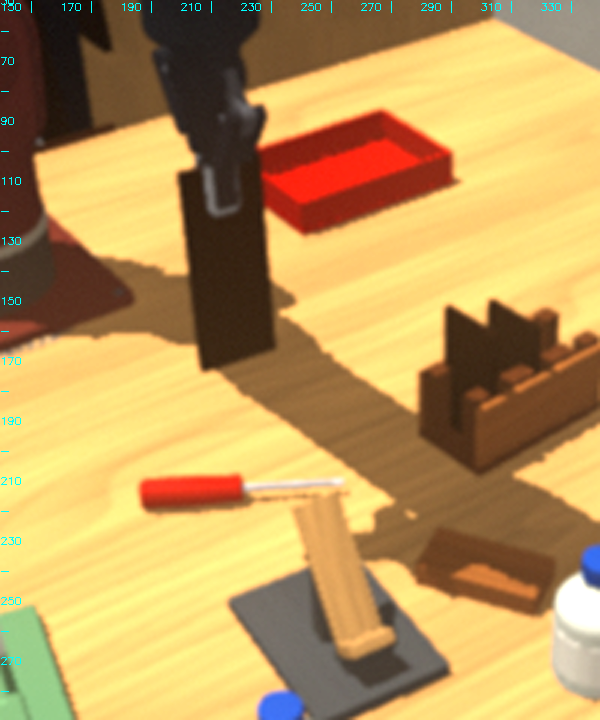

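Run:
```python
from h import *
crop("pics/w5.png","pics/w5c.png",310,115,130,95,6)
```

```text
(no output)
```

View pics/w5c.png

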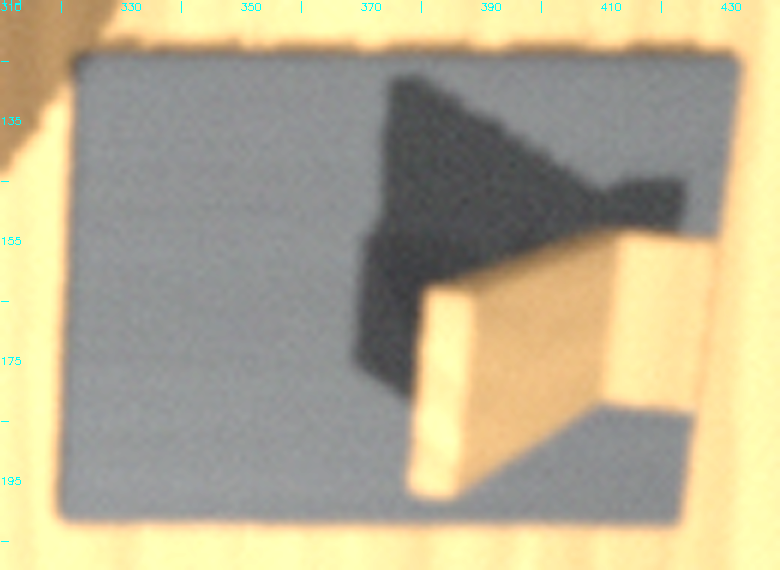

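Run:
```python
from h import *
np.set_printoptions(precision=4,suppress=True)
f=[onz("wrist",*p,.012) for p in [(322.5,125),(433.3,124.5),(423.7,202.2),(320,202)]]
print(*f,[np.linalg.norm(f[i]-f[(i+1)%4]) for i in range(4)])
for i,j in ((0,1),(3,2)): d=f[j]-f[i]; print(np.degrees(np.arctan2(d[1],d[0])))
m=np.mean(f,0); print("foot centre",m)
t=[onz("wrist",*p,.126) for p in [(389.2,163.3),(386.7,197.5)]]; print("rest_top",t,np.mean(t,0),np.linalg.norm(t[0]-t[1]))
y=np.radians(-4.6);xr=np.array([np.cos(y),np.sin(y)])
o=np.array([.6167,.0183]); print("pred top",o-.0102*xr,"pred ledge",o+.05*xr)
# corner of the ledge inner at bottom of face: crop (605,402)->(410.8,182), (618,232)->(413,153.7)
# ledge inner top edge = corner+18mm along normal (.819,.574): x=64.7,z=50.3
t=[onz("wrist",*p,.0503) for p in [(410.6,182),(412.8,153.9)]]; print("ledge inner top edge",t,np.mean(t,0),"pred",o+.0647*xr)
```

```text
[0.5602 0.0747 0.012 ] [0.7077 0.0644 0.012 ] [ 0.7005 -0.0429  0.012 ] [ 0.5527 -0.0316  0.012 ] [np.float64(0.14780387138418785), np.float64(0.10747372350763962), np.float64(0.14820434682304787), np.float64(0.10655253443721271)]
-4.018389536648305
-4.374293104258308
foot centre [0.6303 0.0162 0.012 ]
rest_top [array([0.6124, 0.0363, 0.126 ]), array([0.6106, 0.0003, 0.126 ])] [0.6115 0.0183 0.126 ] 0.03609468081884315
pred top [0.6065 0.0191] pred ledge [0.6665 0.0143]
ledge inner top edge [array([ 0.6653, -0.0028,  0.0503]), array([0.6666, 0.0329, 0.0503])] [0.666  0.015  0.0503] pred [0.6812 0.0131]
```

Call:
jog_arm(targets="0.4 0 -0.5 -0.5 -7 0; 0.8 -0.1 -1.1 -1 -14 0; 1.2 -0.1 -1.7 -1.6 -21 0; 1.6 -0.2 -2.3 -2.1 -28 0; 2.1 -0.2 -2.9 -2.6 -34.9 0")

```text
time_s: 6.45
ee_pos: [0.5205, 0.0192, 0.2999]
ee_rot: [0.698, 0.649, 0.206, 0.221]
contact_force: [-27.5, -3.7, 12.7]
opening: 0.0074
```

Call:
jog_arm(targets="0 0 0 0 0 0; 1.8 0 -3 0 0 0; 3.6 0 -6 0 0 0; 5.4 0 -9 0 0 0; 5.4 0 -9 0 0 0")

```text
time_s: 7.08
ee_pos: [0.5747, 0.0176, 0.2087]
ee_rot: [0.7, 0.648, 0.203, 0.219]
contact_force: [-1.2, -0.5, -1.2]
opening: 0.0078
```

```bash
cat > st.py <<'E'
from h import *
import sys
from scipy.spatial.transform import Rotation as Ro
np.set_printoptions(precision=4,suppress=True)
s=ctrl.sense(); print(s["time_s"],"q",s["joint_pos"],"p",s["ee_pos"],"F",s["contact_force"],"T",s["wrist_torque"],"op",round(s["opening"],4))
M=Ro.from_quat(s["ee_rot"]).as_matrix(); print("tool y",M[:,1],"tool z",M[:,2])
for a in sys.argv[1:]:
    n,f=a.split(":"); cv2.imwrite(f"pics/{f}.png",vision.snapshot(n)[:,:,::-1])
E
python3 st.py wrist:w6 scene:s6; python3 -c "
from h import *
crop('pics/s6.png','pics/s6c.png',180,80,160,200,4)"
```

```text
7.075 q [-0.5111 -0.1593  0.285   2.2118  0.4235  0.5334 -0.5991] p [0.5747 0.0176 0.2087] F [-1.1561 -0.5252 -1.1868] T [-0.0188  0.7598  0.0381] op 0.0078
tool y [ 0.8193 -0.0628  0.5699] tool z [ 0.5682 -0.0444 -0.8217]
```

View pics/w6.png

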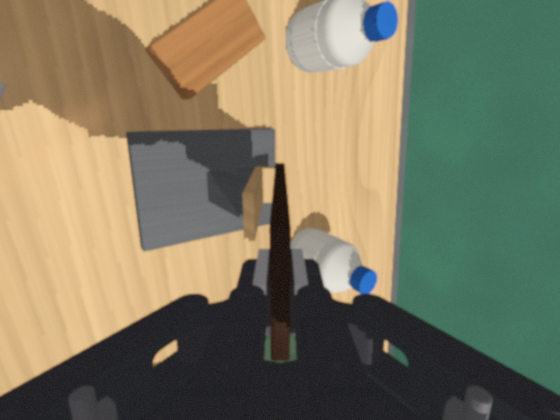

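View pics/s6c.png

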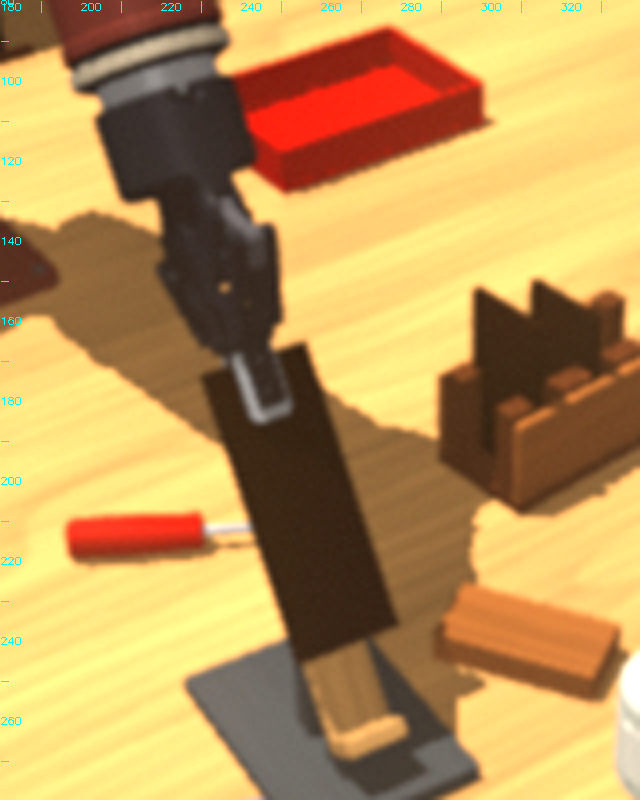

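Call:
jog_arm(targets="0.6 -0.05 -0.85 0 0 0; 1.25 -0.1 -1.8 0 0 0; 2.05 -0.15 -2.95 0 0 0; 2.05 -0.15 -2.95 0 0 0; 2.05 -0.15 -2.95 0 0 0")

```text
time_s: 7.8
ee_pos: [0.5949, 0.0161, 0.1804]
ee_rot: [0.7, 0.648, 0.205, 0.22]
contact_force: [-0.9, 0.4, -0.4]
opening: 0.0074
```

Call:
jog_arm(targets="-0.3 0 -0.2 0 0 0; -0.6 0.05 -0.4 0 0 0; -0.9 0.05 -0.6 0 0 0; -0.9 0.05 -0.6 0 0 0; -0.9 0.05 -0.6 0 0 0")

```text
time_s: 8.43
ee_pos: [0.5861, 0.0168, 0.1747]
ee_rot: [0.7, 0.648, 0.205, 0.22]
contact_force: [-0.2, -0.1, -0.9]
opening: 0.0076
```

```bash
python3 st.py wrist:w7; python3 -c "
from h import *
crop('pics/w7.png','pics/w7c.png',180,90,180,180,4)"
```

```text
8.425 q [-0.5022 -0.0864  0.298   2.2326  0.44    0.4335 -0.6233] p [0.5861 0.0168 0.1747] F [-0.2142 -0.0824 -0.9203] T [0.0332 0.7755 0.029 ] op 0.0076
tool y [ 0.8166 -0.0638  0.5737] tool z [ 0.5721 -0.0425 -0.8191]
```

View pics/w7c.png

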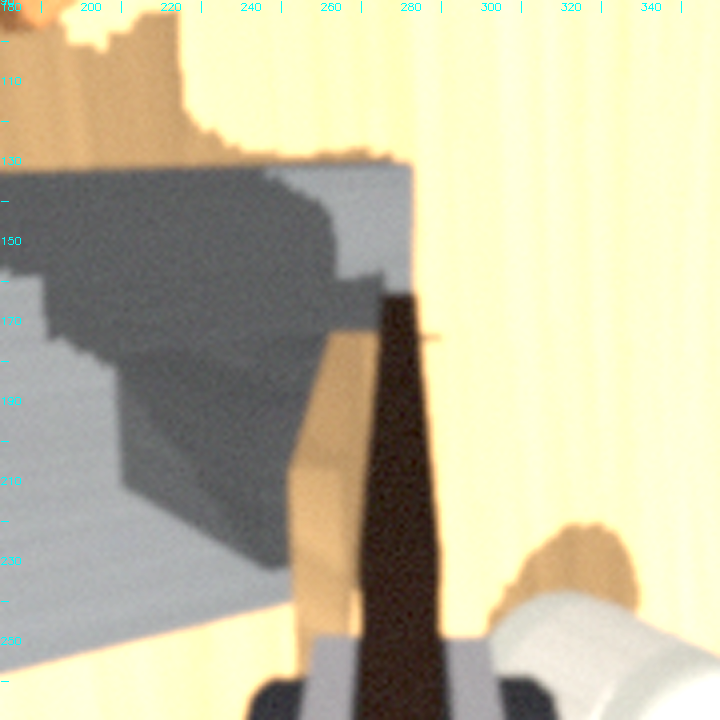

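Call:
jog_arm(targets="-0.1 0 -0.07 0 0 0; -0.2 0.02 -0.14 0 0 0; -0.33 0.03 -0.23 0 0 0; -0.33 0.03 -0.23 0 0 0")

```text
time_s: 8.98
ee_pos: [0.5827, 0.0171, 0.1723]
ee_rot: [0.7, 0.648, 0.205, 0.22]
contact_force: [0.4, 0.8, -1.7]
opening: 0.0073
```

Call:
jog_arm(targets="0.17 -0.01 -0.25 0 0 0; 0.34 -0.03 -0.5 0 0 0; 0.52 -0.04 -0.74 0 0 0; 0.52 -0.04 -0.74 0 0 0")

```text
time_s: 9.48
ee_pos: [0.588, 0.0166, 0.1646]
ee_rot: [0.7, 0.648, 0.205, 0.22]
contact_force: [0.5, -0.2, -0.8]
opening: 0.0073
```

```bash
python3 st.py wrist:w8; python3 -c "
from h import *
crop('pics/w8.png','pics/w8c.png',180,90,180,180,4)"
```

```text
9.475 q [-0.4994 -0.0658  0.2997  2.2389  0.4477  0.4074 -0.634 ] p [0.588  0.0166 0.1646] F [ 0.5076 -0.2348 -0.815 ] T [0.0453 0.5401 0.0025] op 0.0073
tool y [ 0.8169 -0.0637  0.5733] tool z [ 0.5717 -0.0428 -0.8193]
```

View pics/w8c.png

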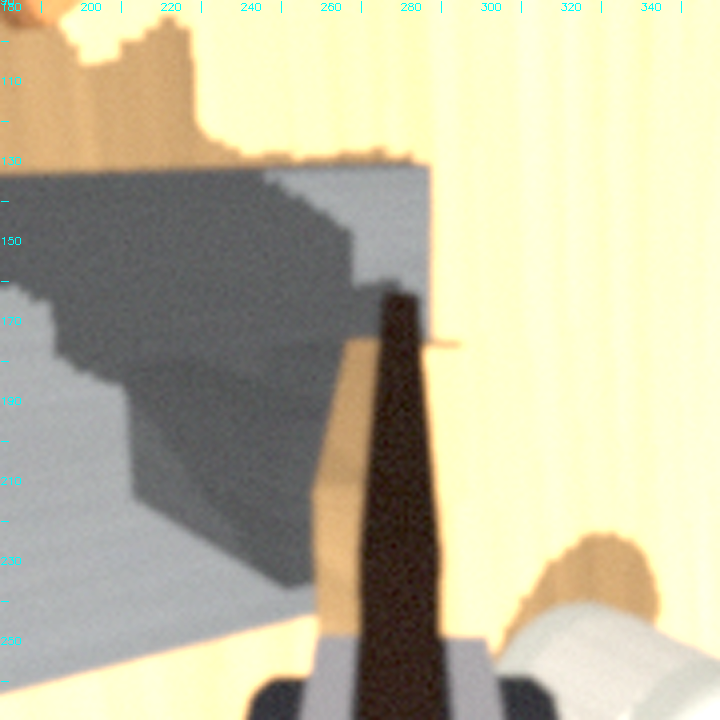

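Call:
jog_arm(targets="-0.08 0 -0.06 0 0 0; -0.16 0.01 -0.11 0 0 0; -0.16 0.01 -0.11 0 0 0")

```text
time_s: 9.9
ee_pos: [0.5874, 0.0168, 0.165]
ee_rot: [0.7, 0.648, 0.206, 0.221]
contact_force: [6.4, -1.5, -0.6]
opening: 0.0076
```

Call:
jog_arm(targets="0.06 0 -0.08 0 0 0; 0.11 -0.01 -0.16 0 0 0; 0.17 -0.01 -0.25 0 0 0; 0.17 -0.01 -0.25 0 0 0")

```text
time_s: 10.4
ee_pos: [0.5891, 0.017, 0.1624]
ee_rot: [0.7, 0.648, 0.206, 0.221]
contact_force: [6.3, -0.2, 3.6]
opening: 0.0073
```

```bash
python3 st.py
```

```text
10.4 q [-0.4984 -0.0607  0.2996  2.2411  0.4524  0.3974 -0.6398] p [0.5891 0.017  0.1624] F [ 6.3044 -0.1563  3.6084] T [-0.0912 -1.109  -0.018 ] op 0.0073
tool y [ 0.8152 -0.0638  0.5756] tool z [ 0.5741 -0.0417 -0.8177]
```

Call:
jog_arm(targets="0.1 -0.01 -0.04 0 0 0; 0.17 -0.01 -0.12 0 0 0; 0.25 -0.02 -0.19 0 0 0; 0.25 -0.02 -0.19 0 0 0")

```text
time_s: 10.9
ee_pos: [0.5909, 0.0175, 0.1621]
ee_rot: [0.7, 0.648, 0.207, 0.22]
contact_force: [-34.2, 2.1, 41.7]
opening: 0.0075
```

```bash
python3 st.py wrist:w9; python3 -c "
from h import *
crop('pics/w9.png','pics/w9c.png',180,90,180,180,4)"
```

```text
10.9 q [-0.4984 -0.056   0.3004  2.2379  0.4482  0.3949 -0.6365] p [0.5909 0.0175 0.1621] F [-34.166    2.097   41.7033] T [-0.0687  1.6861 -0.0668] op 0.0075
tool y [ 0.8151 -0.0642  0.5758] tool z [ 0.5743 -0.0408 -0.8176]
```

View pics/w9c.png

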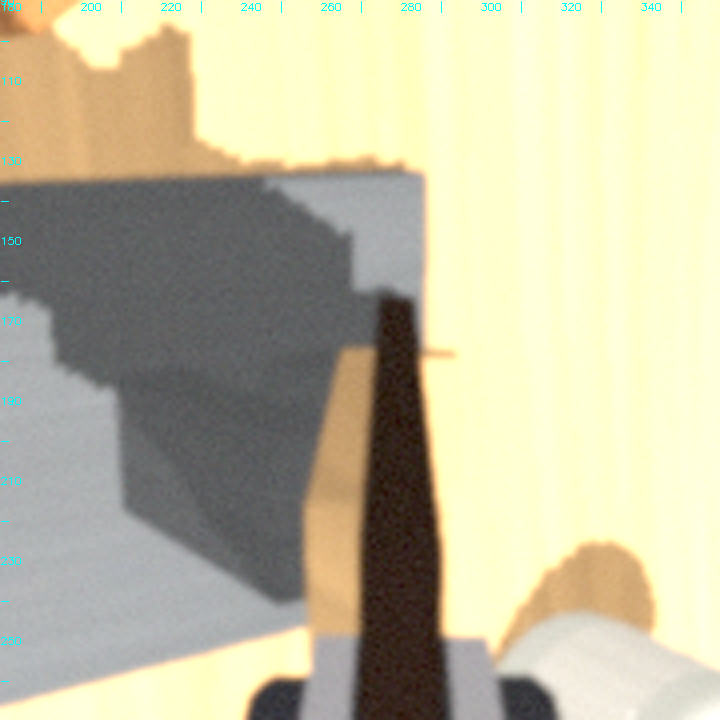

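Call:
jog_arm(targets="-0.08 0 0.11 0 0 0; -0.08 0 0.11 0 0 0; -0.08 0 0.11 0 0 0")

```text
time_s: 11.32
ee_pos: [0.5901, 0.0173, 0.1617]
ee_rot: [0.7, 0.648, 0.206, 0.22]
contact_force: [-10.7, 2.0, 17.7]
opening: 0.0078
```

```bash
python3 st.py
```

```text
11.325 q [-0.4985 -0.057   0.3004  2.2392  0.4488  0.3959 -0.6364] p [0.5901 0.0173 0.1617] F [-10.709    2.0399  17.7419] T [0.1825 0.1301 0.0865] op 0.0078
tool y [ 0.8158 -0.0636  0.5749] tool z [ 0.5734 -0.0412 -0.8183]
```

Call:
jog_arm(targets="-0.03 0 0.05 0 0 0; -0.03 0 0.05 0 0 0")

```text
time_s: 11.58
ee_pos: [0.5899, 0.0172, 0.1617]
ee_rot: [0.7, 0.648, 0.206, 0.22]
contact_force: [-0.5, 2.5, 8.2]
opening: 0.0072
```

Call:
jog_arm(targets="0 0 0 0 0 0; 0 0 0 0 0 0; 0 0 0 0 0 0; 0 0 0 0 0 0", grip=0.4)

```text
time_s: 12.08
ee_pos: [0.5891, 0.0163, 0.1606]
ee_rot: [0.7, 0.648, 0.205, 0.22]
contact_force: [0.2, -0.5, 0.1]
opening: 0.0342
```

```bash
python3 st.py wrist:w10 scene:s10; python3 -c "
from h import *
crop('pics/s10.png','pics/s10c.png',180,80,160,200,4)"
```

```text
12.075 q [-0.4982 -0.0566  0.3012  2.2404  0.4491  0.3971 -0.6363] p [0.5891 0.0163 0.1606] F [ 0.1529 -0.5305  0.0606] T [0.0495 0.5924 0.0658] op 0.0342
tool y [ 0.8171 -0.0638  0.5729] tool z [ 0.5713 -0.0429 -0.8196]
```

View pics/w10.png

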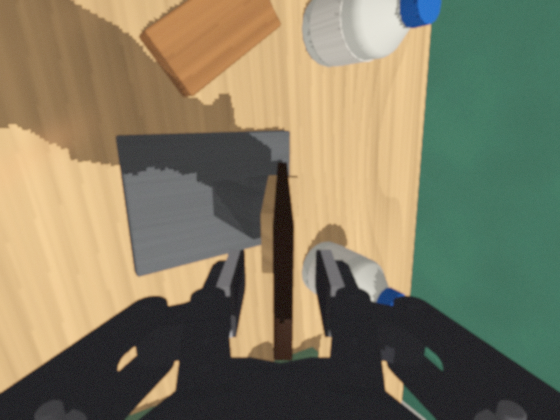

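View pics/s10c.png

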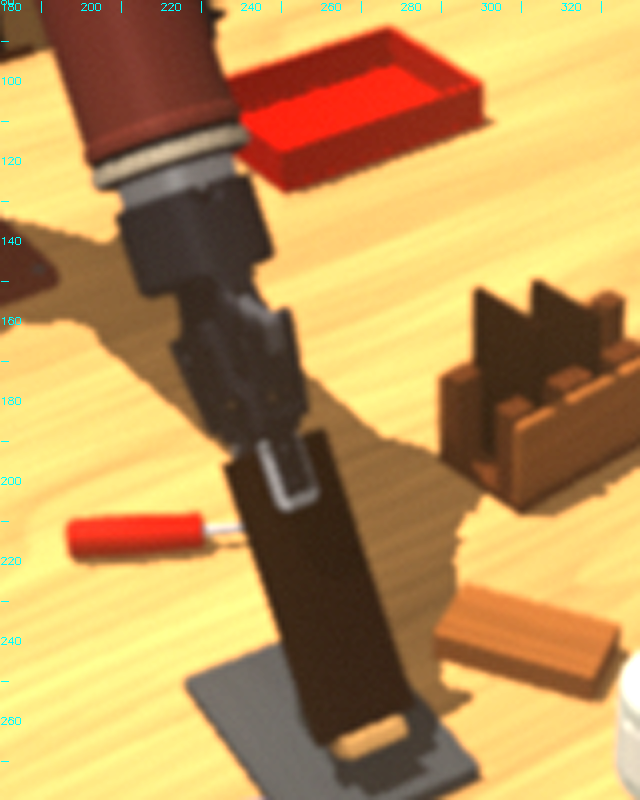

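Call:
jog_arm(targets="-0.9 0.07 1.3 0 0 0; -2 0.15 2.8 0 0 0; -3.2 0.25 4.6 0 0 0; -4.6 0.35 6.6 0 0 0; -4.6 0.35 6.6 0 0 0")

```text
time_s: 12.8
ee_pos: [0.5437, 0.0203, 0.2286]
ee_rot: [0.7, 0.648, 0.206, 0.22]
contact_force: [-0.2, -0.4, -0.7]
opening: 0.0339
```

Call:
jog_arm(targets="0.5 0 2 0.5 7 0; 1 0 4 1 14 0; 1.5 -0.1 6 1.6 21 0; 2 -0.2 8 2.1 28 0; 2.7 -0.2 10 2.6 34.5 0")

```text
time_s: 13.42
ee_pos: [0.5712, 0.0179, 0.3269]
ee_rot: [0.734, 0.679, 0.001, 0.001]
contact_force: [0.0, -0.6, -0.2]
opening: 0.0343
```

```bash
python3 st.py scene:s11
python3 - <<'E'
from h import *
from scipy.optimize import least_squares
np.set_printoptions(precision=4,suppress=True)
for n,p,z in [("bottle1 cap",(338.5,146.5),.11),("bottle2 cap",(231.5,157.5),.11),("spray top",(182,183),.19)]: print(n,onz("top",*p,z))
S=[(.3339,1.4663,.218,.612,.2494,0),(.1859,1.5183,.4772,.3488,.3176,0),(.2435,1.6642,.4834,.3442,.2131,0),(.2932,1.7244,.4891,.3432,.1563,0),(-.0288,1.7177,.4993,.0204,.3285,0),(-.0566,2.2404,.5891,.0163,.1606,.609)]
def f(p):
    a,b,h,D,e1,e2=p; r=[]
    for q2,q4,x,y,z,t in S:
        A=q2+e1;B=q2+q4+e2
        r+= [a*np.sin(A)+b*np.sin(B)+D*np.sin(t)-np.hypot(x,y), h+a*np.cos(A)+b*np.cos(B)-D*np.cos(t)-z]
    return r
s=least_squares(f,[.4,.4,.3,.25,0,0]); print(s.x,np.array(s.fun))
crop('pics/s11.png','pics/s11c.png',180,80,160,200,4)
E
```

```text
13.425 q [-0.5598  0.1426  0.5105  1.5656 -0.0695  1.4484 -0.1227] p [0.5712 0.0179 0.3269] F [ 0.0387 -0.5509 -0.2149] T [-0.0087 -0.0584 -0.0068] op 0.0343
tool y [ 0.997  -0.0773  0.0034] tool z [ 0.0034 -0.0004 -1.    ]
bottle1 cap [ 0.7473 -0.0988  0.11  ]
bottle2 cap [0.761  0.1518 0.11  ]
spray top [0.6921 0.2558 0.19  ]
[ 0.4478  0.5049  0.2685  0.3302  0.0193 -0.0145] [-0.0015  0.0013  0.0015 -0.0008  0.0018 -0.0024 -0.0014 -0.0035 -0.0018
  0.0053 -0.      0.0001]
```

View pics/s11c.png

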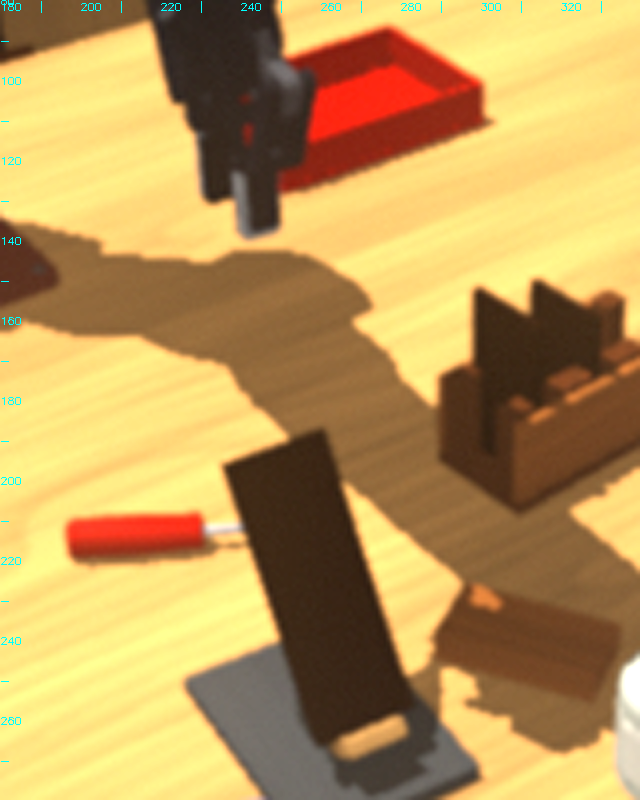

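Call:
jog_arm(targets="1 0 0 0 0 9; 2.5 0 0 0 0 18; 4 0 0 0 0 28; 5.5 -0.1 0 0 0 38; 7 -0.1 0 0 0 47", grip=1)

```text
time_s: 14.1
ee_pos: [0.6413, 0.0166, 0.3253]
ee_rot: [0.4, 0.916, 0.003, 0.001]
contact_force: [-0.4, 0.0, -0.7]
opening: 0.0853
```

Call:
jog_arm(targets="0.6 0 0 0 0 10; 1.2 -0.1 0 0 0 20; 1.9 -0.1 0 0 0 30; 1.9 -0.1 0 0 0 40; 1.9 -0.1 0 0 0 43")

```text
time_s: 14.72
ee_pos: [0.6599, 0.0155, 0.3251]
ee_rot: [0.037, 0.999, 0.003, -0.001]
contact_force: [0.6, 0.0, 0.6]
opening: 0.0855
```

Call:
jog_arm(targets="0.3 0 -2 0.4 6 0; 0.6 0 -4.5 0.9 12 0; 0.9 -0.1 -7 1.3 18 0; 1.2 -0.1 -9.5 1.8 24 0; 1.2 -0.1 -12 2.2 29.9 0")

```text
time_s: 15.35
ee_pos: [0.6718, 0.0146, 0.2042]
ee_rot: [0.039, 0.965, 0.012, -0.26]
contact_force: [1.0, 0.2, -1.5]
opening: 0.0851
```

Call:
jog_arm(targets="0 0 0 0 0 0; 0 0 0 0 0 0")

```text
time_s: 15.6
ee_pos: [0.6719, 0.0147, 0.2074]
ee_rot: [0.039, 0.966, 0.012, -0.257]
contact_force: [0.4, -0.4, 1.3]
opening: 0.0855
```

```bash
python3 st.py wrist:w12 scene:s12; python3 -c "
from h import *
crop('pics/s12.png','pics/s12c.png',180,80,160,200,4)"
```

```text
15.6 q [-0.2025  0.8104  0.3122  0.9553 -0.2446  1.9255  1.544 ] p [0.6719 0.0147 0.2074] F [ 0.4064 -0.4495  1.2991] T [-0.0306 -0.4184 -0.021 ] op 0.0855
tool y [0.0806 0.9967 0.0034] tool z [-0.4957  0.0431 -0.8674]
```

View pics/w12.png

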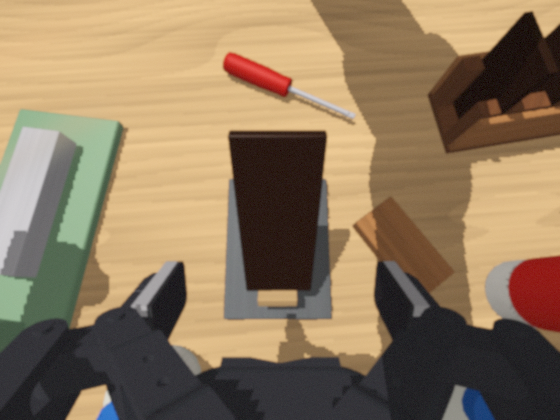

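View pics/s12c.png

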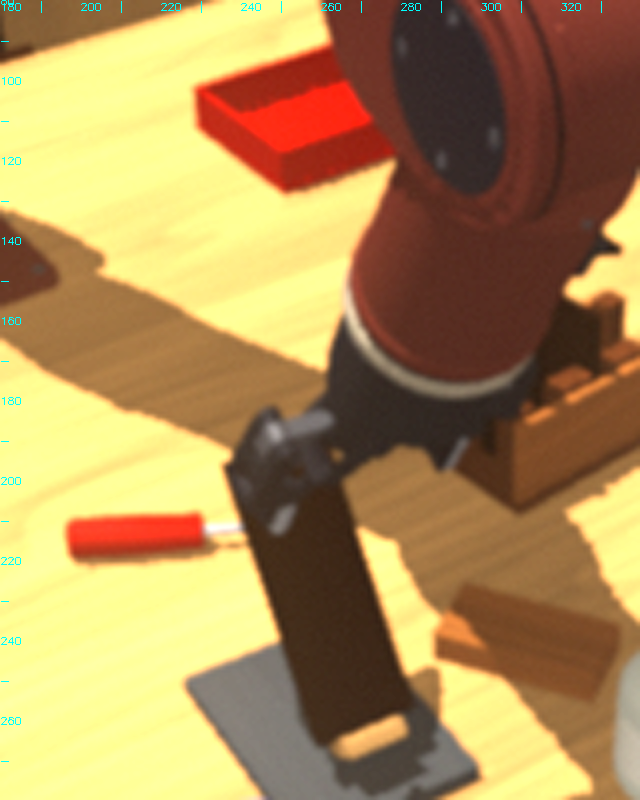

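Run:
```python
from h import *
np.set_printoptions(precision=4,suppress=True)
im=cv2.imread("pics/w12.png").max(2)
def edges(r):
    m=np.where(im[r,200:360]<60)[0]+200; return m.min(),m.max()
for r in (140,160,200,240,280): print(r,edges(r))
print(im[285:297,278],im[126:142,278])
for p,z in [((231,139),.1757),((326,139),.1757),((246.5,290),.0446),((311,290),.0446)]: print(onz("wrist",*p,z))
```

```text
140 (np.int64(230), np.int64(324))
160 (np.int64(233), np.int64(322))
200 (np.int64(237), np.int64(319))
240 (np.int64(242), np.int64(316))
280 (np.int64(246), np.int64(311))
[ 40  45  38  53  97 153 191 205 207 204 204 203] [231 230 225 209 169 110  61  54  58  74  74  59  48  43  43  41]
[ 0.585  -0.0071  0.1757]
[0.5894 0.0496 0.1757]
[ 0.6745 -0.0156  0.0446]
[0.6793 0.0444 0.0446]
```

Call:
jog_arm(targets="-1.3 0.1 -2.5 0 0 0; -2.6 0.2 -5 0 0 0; -3.9 0.3 -7.5 0 0 0; -5 0.36 -9.6 0 0 0; -5 0.36 -9.6 0 0 0")

```text
time_s: 16.32
ee_pos: [0.6208, 0.0189, 0.1121]
ee_rot: [0.038, 0.965, 0.013, -0.258]
contact_force: [0.1, -0.5, 0.8]
opening: 0.0855
```

```bash
python3 st.py wrist:w13
```

```text
16.325 q [-0.2388  0.7607  0.2988  1.2401 -0.232   1.6949  1.5615] p [0.6208 0.0189 0.1121] F [ 0.1281 -0.4539  0.7669] T [-0.0271 -0.5493 -0.0308] op 0.0855
tool y [0.0799 0.9968 0.0046] tool z [-0.4972  0.0439 -0.8665]
```

View pics/w13.png

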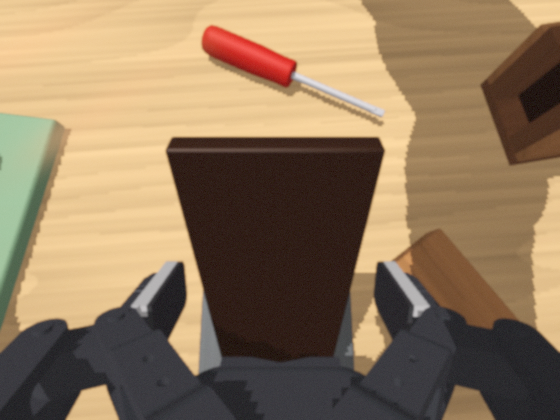

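Call:
jog_arm(targets="0 -0.12 0 0 0 0; 0 -0.12 0 0 0 0")

```text
time_s: 16.62
ee_pos: [0.6223, 0.0171, 0.1122]
ee_rot: [0.038, 0.965, 0.012, -0.257]
contact_force: [-0.7, 0.1, -0.8]
opening: 0.0855
```

Call:
jog_arm(targets="0 0 0 0 0 0; 0 0 0 0 0 0; 0 0 0 0 0 0; 0 0 0 0 0 0; 0 0 0 0 0 0", grip=0, newtons=50)

```text
time_s: 17.25
ee_pos: [0.6218, 0.0172, 0.1114]
ee_rot: [0.038, 0.965, 0.012, -0.258]
contact_force: [3.3, 0.3, 5.4]
opening: 0.0586
```

```bash
python3 st.py wrist:w14
```

```text
17.25 q [-0.2367  0.7636  0.2995  1.2371 -0.2316  1.6955  1.5631] p [0.6218 0.0172 0.1114] F [3.288  0.2774 5.4414] T [-0.1117 -0.4686 -0.0648] op 0.0586
tool y [0.0804 0.9968 0.004 ] tool z [-0.4974  0.0436 -0.8664]
```

View pics/w14.png

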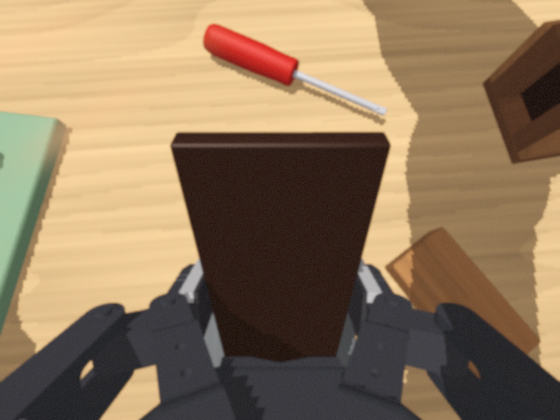

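Call:
jog_arm(targets="0.6 -0.05 0.4 0 0 0; 1.5 -0.1 1.1 0 0 0; 2.4 -0.2 2.5 0 0 0; 2.4 -0.2 5 0 0 0; 2.4 -0.2 8 0 0 0")

```text
time_s: 17.92
ee_pos: [0.6459, 0.0153, 0.191]
ee_rot: [0.038, 0.965, 0.012, -0.259]
contact_force: [1.5, 0.9, -2.0]
opening: 0.0586
```

Call:
jog_arm(targets="-2 -1 1.5 -0.7 -9 0; -4 -2.5 3 -1.5 -19 0; -6 -4 4.5 -2.3 -29 0; -8 -5 6 -3.1 -39.5 0; -10 -6 6 -3.9 -49.5 0")

```text
time_s: 18.55
ee_pos: [0.5464, -0.0452, 0.2539]
ee_rot: [0.038, 0.984, -0.004, 0.176]
contact_force: [-0.2, -1.2, -0.7]
opening: 0.0589
```

Call:
jog_arm(targets="-1.6 -3 0 -0.1 -2 -2; -3.2 -6 0 -0.2 -4 -4; -4.8 -9 0 -0.4 -5.3 -6; -6.4 -12 0 -0.4 -5.3 -7.7; -7.6 -14.5 0 -0.4 -5.3 -7.7")

```text
time_s: 19.18
ee_pos: [0.4688, -0.1915, 0.2516]
ee_rot: [0.104, 0.971, -0.018, 0.215]
contact_force: [0.2, -0.3, -1.8]
opening: 0.0586
```

Call:
jog_arm(targets="0 0 0 0 0 0; 0 0 0 0 0 0")

```text
time_s: 19.42
ee_pos: [0.4697, -0.1898, 0.2513]
ee_rot: [0.104, 0.971, -0.018, 0.215]
contact_force: [0.7, 0.0, -1.8]
opening: 0.059
```

```bash
python3 st.py wrist:w15 scene:s15 top:t15; python3 -c "
from h import *
crop('pics/s15.png','pics/s15c.png',60,80,200,200,4)"
```

```text
19.425 q [-0.2399 -0.3214  0.478   2.1494  0.1608  0.8474  1.5267] p [ 0.4697 -0.1898  0.2513] F [ 0.6563  0.0486 -1.8265] T [0.1413 0.5603 0.031 ] op 0.059
tool y [0.2094 0.9778 0.0103] tool z [ 0.4143 -0.0791 -0.9067]
```

View pics/w15.png

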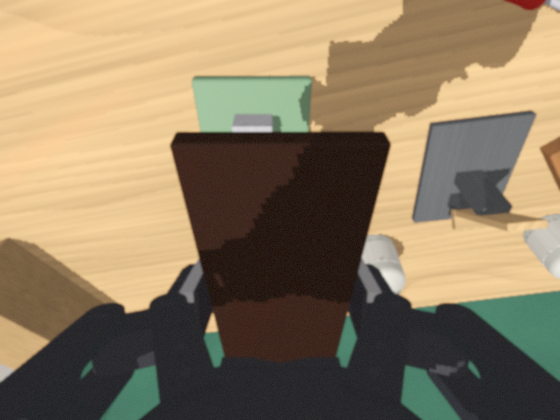

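View pics/s15c.png

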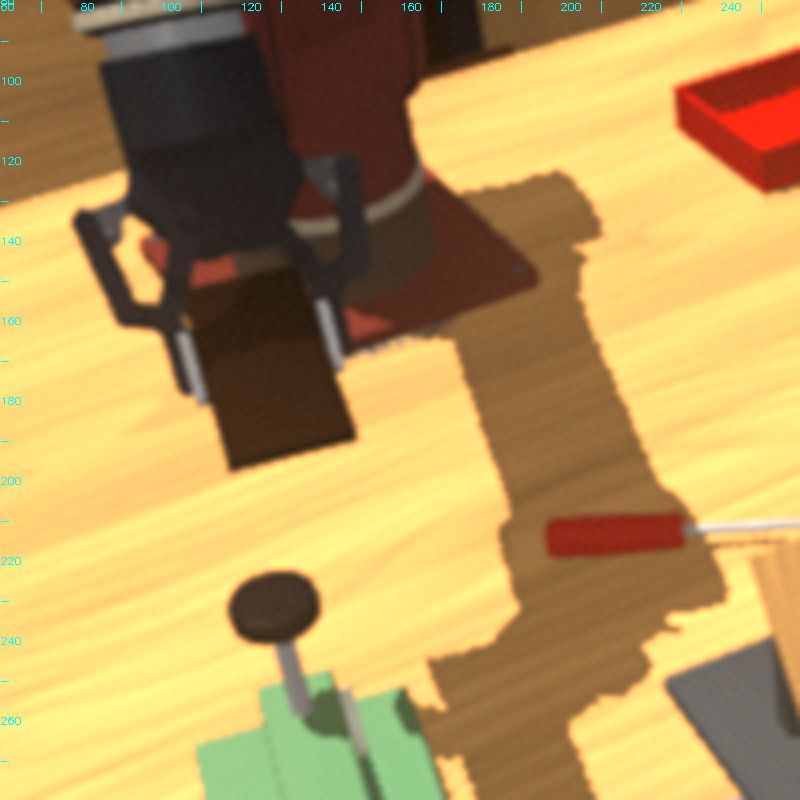

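View pics/t15.png

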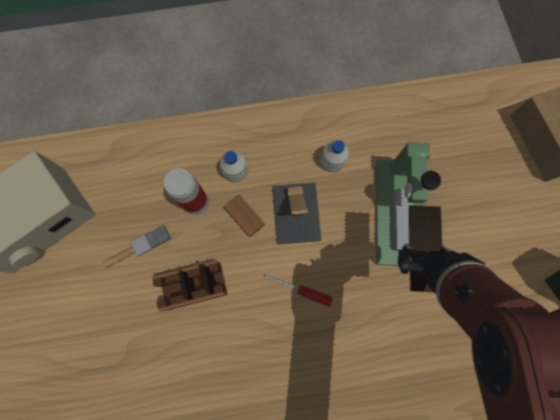

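```bash
python3 -c "
from h import *
crop('pics/w15.png','pics/w15c.png',185,65,140,75,5)"
python3 - <<'E'
from h import *
np.set_printoptions(precision=4,suppress=True)
for p,z in [((194,77),.015),((311,77),.015),((233,114.5),.045),((273,114.5),.045)]: print(onz("wrist",*p,z))
# sheet far(upper) end in hand
for p in [(173,133.5),(389,133.5)]: print('sheet upper end',onz("wrist",*p,.2513+.007))
E
```

```text
[ 0.4447 -0.2665  0.015 ]
[ 0.4688 -0.1554  0.015 ]
[ 0.4769 -0.234   0.045 ]
[ 0.485  -0.1968  0.045 ]
sheet upper end [ 0.3883 -0.1995  0.2583]
sheet upper end [ 0.4001 -0.1455  0.2583]
```

View pics/w15c.png

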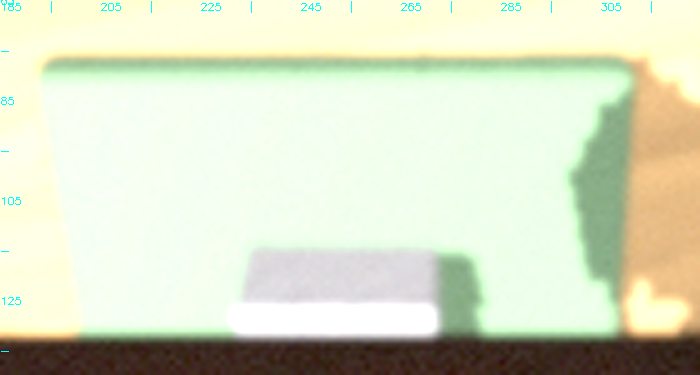

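Run:
```python
from h import *
np.set_printoptions(precision=4,suppress=True)
def two(t,p,q,z):
    a=onz("wrist",*p,z);b=onz("wrist",*q,z);d=b-a; print(t,a,b,(a+b)/2,np.linalg.norm(d),np.degrees(np.arctan2(d[1],d[0]))-90); return (a+b)/2
y=np.radians(-12.0); xg=np.array([np.cos(y),np.sin(y)])
m1=two("base",(194,79.3),(311.5,79.3),.015); m2=two("anvil",(231.5,125.5),(272.5,125.5),.045)
print("origin from base",m1[:2]+.125*xg,"from anvil",m2[:2]+.09*xg)
print("cap scene",[onz("scene",*p,.225) for p in [(128,231)]], [onz("scene",128.2,230.5,.225)])
c=onz("top",430.7,180,.225)[:2]; print("origin from cap", c-.03*xg)
```

```text
base [ 0.4468 -0.2673  0.015 ] [ 0.4711 -0.1552  0.015 ] [ 0.4589 -0.2113  0.015 ] 0.1147019585287734 -12.213945764362052
anvil [ 0.4875 -0.2389  0.045 ] [ 0.496  -0.1998  0.045 ] [ 0.4918 -0.2194  0.045 ] 0.03998628359771568 -12.302409779223723
origin from base [ 0.5812 -0.2372] from anvil [ 0.5798 -0.2381]
cap scene [array([ 0.6195, -0.2487,  0.225 ])] [array([ 0.6184, -0.2479,  0.225 ])]
origin from cap [ 0.5771 -0.2358]
```

Run:
```python
from h import *
np.set_printoptions(precision=4,suppress=True)
im=cv2.imread("pics/w15.png").max(2)
for r in (134,138,142,146,150,160): 
    m=np.where(im[r,150:400]<75)[0]+150; print(r,m.min(),m.max(),im[r,275:281])
s=ctrl.sense(); T=s["ee_pos"]; y=np.radians(-12.1); xg=np.array([np.cos(y),np.sin(y),0]);yg=np.array([-np.sin(y),np.cos(y),0])
for dz in (-.001,.007):
    for w in (-.03,.03): print(dz,w,proj("wrist",T-.0736*xg+w*yg+[0,0,dz]))
```

```text
134 177 383 [39 36 41 37 40 38]
138 175 385 [36 38 38 44 39 43]
142 173 388 [47 47 45 43 45 48]
146 172 388 [64 62 61 63 64 58]
150 173 387 [62 63 63 62 62 64]
160 176 385 [61 65 65 66 66 59]
-0.001 -0.03 [173.447 131.905]
-0.001 0.03 [385.0598 131.1813]
0.007 -0.03 [166.1361 146.4646]
0.007 0.03 [392.8301 145.6017]
```

Call:
jog_arm(targets="0.4 -0.9 -4 -0.3 0 0; 0.8 -1.8 -8 -0.6 0.1 -0.1; 1.2 -2.7 -12 -0.6 0.1 -0.1; 1.2 -2.7 -15 -0.6 0.1 -0.1; 1.2 -2.7 -16.6 -0.6 0.1 -0.1")

```text
time_s: 20.2
ee_pos: [0.4808, -0.2161, 0.0831]
ee_rot: [0.103, 0.971, -0.023, 0.214]
contact_force: [0.0, 0.3, -0.8]
opening: 0.0594
```

Call:
jog_arm(targets="0 0 0 0 0 0; 0 0 0 0 0 0; 0 0 0 0 0 0")

```text
time_s: 20.58
ee_pos: [0.4821, -0.2167, 0.086]
ee_rot: [0.103, 0.971, -0.023, 0.216]
contact_force: [-0.3, 0.5, -0.8]
opening: 0.0588
```

```bash
python3 st.py wrist:w16 scene:s16; python3 -c "
from h import *
crop('pics/s16.png','pics/s16c.png',60,120,180,200,4)"
```

```text
20.575 q [-0.3382 -0.01    0.7365  2.3102 -0.1808  0.4142  1.9085] p [ 0.4821 -0.2167  0.086 ] F [-0.3389  0.5309 -0.7523] T [0.1264 0.4898 0.0313] op 0.0588
tool y [ 0.2104  0.9776 -0.    ] tool z [ 0.4141 -0.0891 -0.9058]
```

View pics/w16.png

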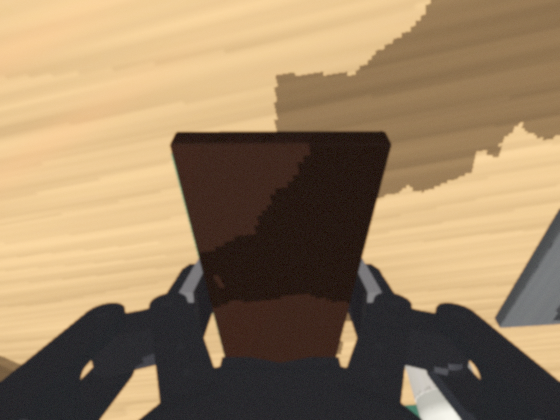

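View pics/s16c.png

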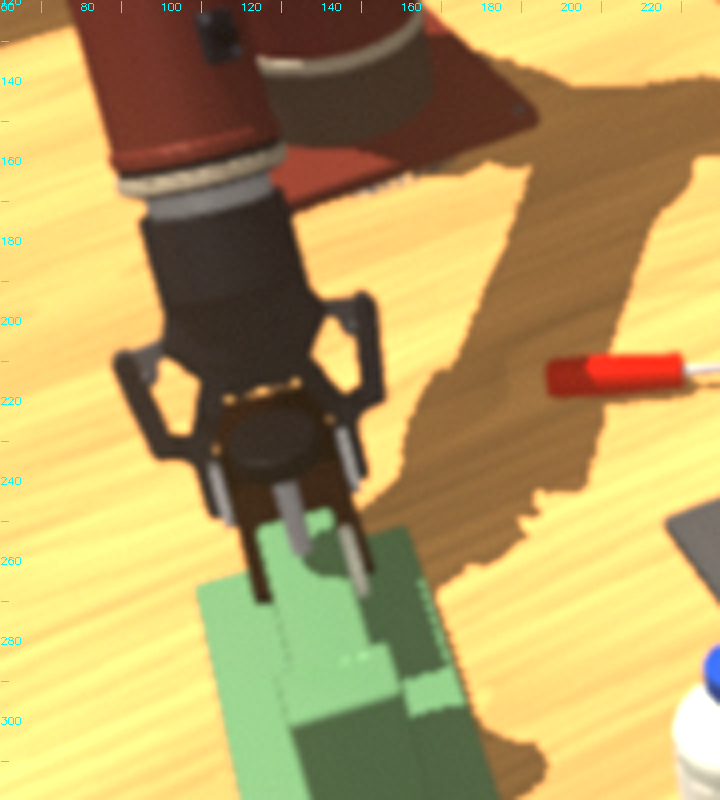

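Call:
jog_arm(targets="0 0 -1 0 0 0; 0 0 -2 0 0 0; 0.6 -0.1 -2 0 0 0; 1.5 -0.3 -2 0 0 0; 2.5 -0.55 -2 0 0 0")

```text
time_s: 21.3
ee_pos: [0.5075, -0.2223, 0.0658]
ee_rot: [0.103, 0.971, -0.023, 0.216]
contact_force: [0.0, 0.7, -0.4]
opening: 0.0589
```

Call:
jog_arm(targets="1 -0.2 0 0 0 0; 2 -0.4 0 0 0 0; 3 -0.65 0 0 0 0; 3.7 -0.8 0 0 0 0; 3.7 -0.8 0 0 0 0")

```text
time_s: 21.92
ee_pos: [0.5438, -0.2303, 0.0649]
ee_rot: [0.103, 0.971, -0.023, 0.215]
contact_force: [0.1, -0.4, -1.3]
opening: 0.0591
```

```bash
python3 st.py scene:s17 top:t17; python3 -c "
from h import *
crop('pics/s17.png','pics/s17c.png',60,160,150,150,5)
crop('pics/t17.png','pics/t17c.png',365,130,100,140,4)"
```

```text
21.925 q [-0.2634  0.2027  0.6813  2.1901 -0.5185  0.4059  2.1779] p [ 0.5438 -0.2303  0.0649] F [ 0.0701 -0.3984 -1.3322] T [ 0.1153  0.584  -0.0447] op 0.0591
tool y [ 0.2107  0.9776 -0.0008] tool z [ 0.4124 -0.0896 -0.9066]
```

View pics/s17c.png

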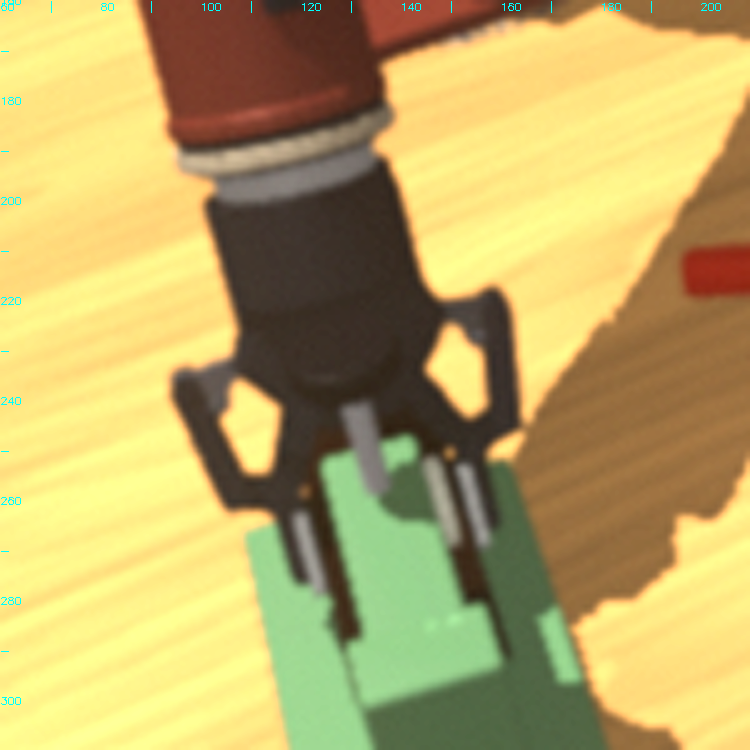

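View pics/t17c.png

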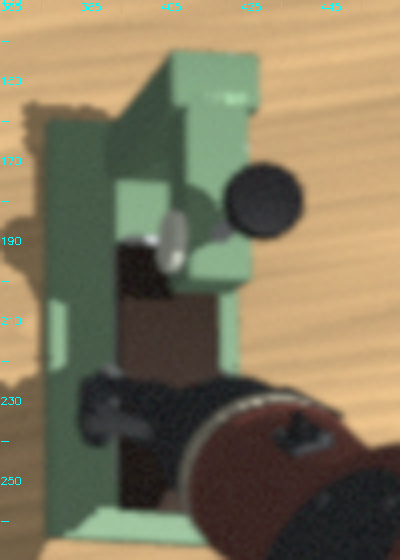

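Run:
```python
from h import *
np.set_printoptions(precision=4,suppress=True)
y=np.radians(-12.2); xg=np.array([np.cos(y),np.sin(y)]);yg=np.array([-np.sin(y),np.cos(y)]); o=np.array([.5795,-.2379])
for p,z in [((394.5,190.3),.072),((394.5,256.5),.072)]: 
    w=onz("top",*p,z)[:2]; print(w,(w-o)@xg,(w-o)@yg)
```

```text
[ 0.6309 -0.2173] 0.045888921983877465 0.030998477894275997
[ 0.4772 -0.1825] -0.11171662661756983 0.03254822640464464
```

Call:
jog_arm(targets="0 0 -0.4 0 0 0; 0 0 -0.8 0 0 0; 0 0 -1.2 0 0 0; 0 0 -1.5 0 0 0; 0 0 -1.5 0 0 0")

```text
time_s: 22.65
ee_pos: [0.5432, -0.2302, 0.0496]
ee_rot: [0.103, 0.971, -0.023, 0.215]
contact_force: [-1.1, -0.3, -1.8]
opening: 0.0593
```

```bash
python3 st.py
```

```text
22.65 q [-0.2216  0.2315  0.6395  2.1985 -0.5851  0.3779  2.2398] p [ 0.5432 -0.2302  0.0496] F [-1.121  -0.3437 -1.8119] T [ 0.0941  0.5526 -0.0108] op 0.0593
tool y [ 0.2109  0.9775 -0.0004] tool z [ 0.4121 -0.0893 -0.9067]
```

Call:
jog_arm(targets="0 0 -0.1 0 0 0; 0 0 -0.2 0 0 0; 0 0 -0.2 0 0 0")

```text
time_s: 23.02
ee_pos: [0.5434, -0.2301, 0.0479]
ee_rot: [0.103, 0.971, -0.023, 0.215]
contact_force: [0.2, -0.1, -1.1]
opening: 0.059
```

Call:
jog_arm(targets="0 0 -0.1 0 0 0; 0 0 -0.2 0 0 0; 0 0 -0.2 0 0 0")

```text
time_s: 23.4
ee_pos: [0.5437, -0.2302, 0.0462]
ee_rot: [0.103, 0.971, -0.023, 0.215]
contact_force: [-0.5, 1.5, 1.5]
opening: 0.0585
```

```bash
python3 st.py
```

```text
23.4 q [-0.2101  0.2385  0.6277  2.1997 -0.6027  0.3705  2.2561] p [ 0.5437 -0.2302  0.0462] F [-0.532   1.5195  1.5072] T [0.2478 0.411  0.0437] op 0.0585
tool y [ 0.2108  0.9775 -0.0002] tool z [ 0.4131 -0.0893 -0.9063]
```

Call:
jog_arm(targets="0 0 -0.08 0 0 0; 0 0 -0.08 0 0 0; 0 0 -0.08 0 0 0")

```text
time_s: 23.78
ee_pos: [0.5441, -0.2304, 0.0461]
ee_rot: [0.104, 0.971, -0.023, 0.216]
contact_force: [-6.1, 1.4, 11.4]
opening: 0.0589
```

```bash
python3 st.py wrist:w18
```

```text
23.775 q [-0.2077  0.2392  0.6255  2.1995 -0.6061  0.3693  2.2593] p [ 0.5441 -0.2304  0.0461] F [-6.1151  1.3774 11.3922] T [0.4971 0.4364 0.1619] op 0.0589
tool y [0.211  0.9775 0.0001] tool z [ 0.4142 -0.0893 -0.9058]
```

View pics/w18.png

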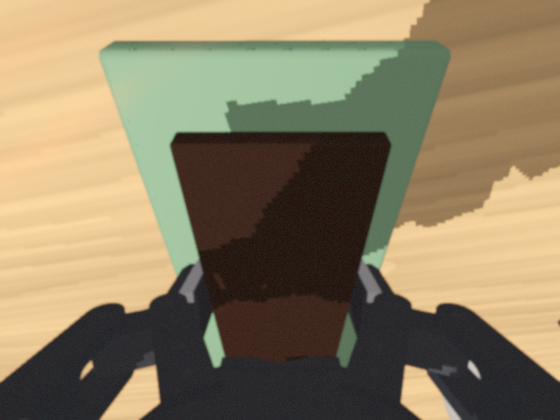

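Call:
jog_arm(targets="0 0 0.35 0 0 0; -0.03 -0.15 0.35 0 0 0; -0.03 -0.15 0.2 0 0 0; -0.03 -0.15 0.05 0 0 0; -0.03 -0.15 0.05 0 0 0")

```text
time_s: 24.45
ee_pos: [0.5436, -0.2319, 0.0462]
ee_rot: [0.104, 0.971, -0.023, 0.215]
contact_force: [-3.3, 1.5, 7.6]
opening: 0.059
```

```bash
python3 st.py wrist:w19
python3 - <<'E'
from h import *
im=cv2.imread("pics/w19.png").astype(int)
for r in (60,80,142): print(r,[int(x) for x in np.where(im[r,:,1]-im[r,:,2]>12)[0][[0,-1]]])
m=np.where(im[146].max(1)<75)[0]; m=m[(m>150)&(m<400)]; print(m.min(),m.max())
E
```

```text
24.45 q [-0.2042  0.2396  0.6253  2.1986 -0.6073  0.3711  2.2634] p [ 0.5436 -0.2319  0.0462] F [-3.2725  1.5371  7.5969] T [0.3389 0.3895 0.0752] op 0.059
tool y [ 0.2109  0.9775 -0.0001] tool z [ 0.4136 -0.0893 -0.9061]
60 [105, 452]
80 [113, 445]
142 [134, 424]
172 390
```

Call:
jog_arm(targets="0 0 0 0 0 0; 0 0 0 0 0 0; 0 0 0 0 0 0; 0 0 0 0 0 0; 0 0 0 0 0 0", grip=1)

```text
time_s: 25.12
ee_pos: [0.5431, -0.2316, 0.0456]
ee_rot: [0.103, 0.971, -0.023, 0.215]
contact_force: [0.1, 0.4, 0.4]
opening: 0.0851
```

Call:
jog_arm(targets="-0.6 0.1 1.3 0 0 0; -1.6 0.3 3.4 0 0 0; -2.8 0.6 6.2 0 0 0; -4.2 0.9 9.2 0 0 0; -5.4 1.2 12 0 0 0")

```text
time_s: 25.75
ee_pos: [0.4886, -0.2196, 0.1665]
ee_rot: [0.103, 0.971, -0.023, 0.215]
contact_force: [1.3, 0.4, -0.6]
opening: 0.0851
```

Call:
jog_arm(targets="0 0 3 0 0 0; 0 0 6 0 0 0; 0 0 9 0 0 0; 0 0 12 0 0 0; 0 0 12 0 0 0")

```text
time_s: 26.38
ee_pos: [0.4901, -0.2201, 0.2882]
ee_rot: [0.104, 0.97, -0.023, 0.217]
contact_force: [0.5, 0.4, 0.1]
opening: 0.0855
```

```bash
python3 st.py wrist:w20 scene:s20 top:t20; python3 -c "
from h import *
crop('pics/s20.png','pics/s20c.png',60,160,150,150,5)
crop('pics/t20.png','pics/t20c.png',365,130,100,140,4)"
```

```text
26.375 q [-0.374  -0.3136  0.628   2.0455  0.1981  0.9166  1.5434] p [ 0.4901 -0.2201  0.2882] F [0.5019 0.4215 0.101 ] T [ 0.1267  0.4228 -0.046 ] op 0.0855
tool y [0.211  0.9775 0.0004] tool z [ 0.4164 -0.0895 -0.9048]
```

View pics/s20c.png

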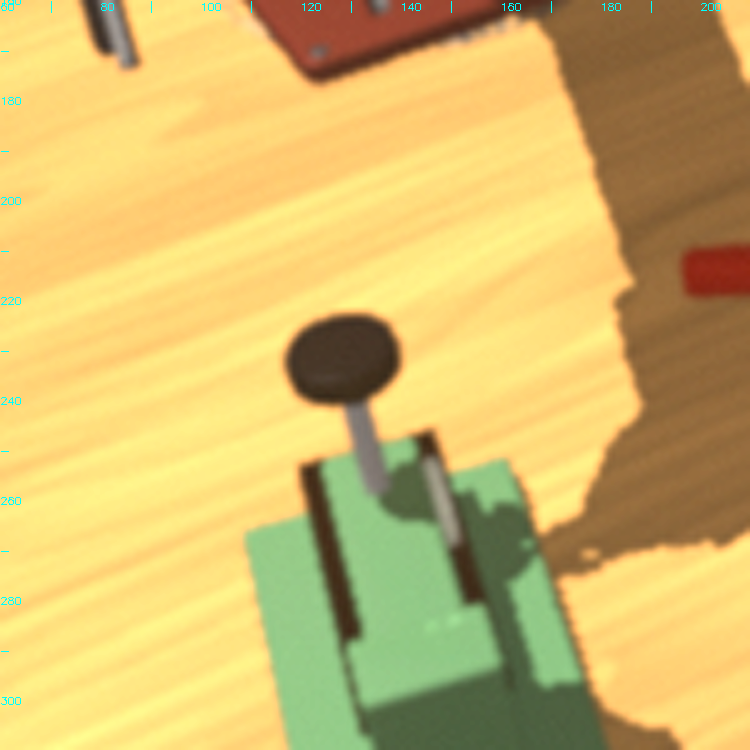

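View pics/w20.png

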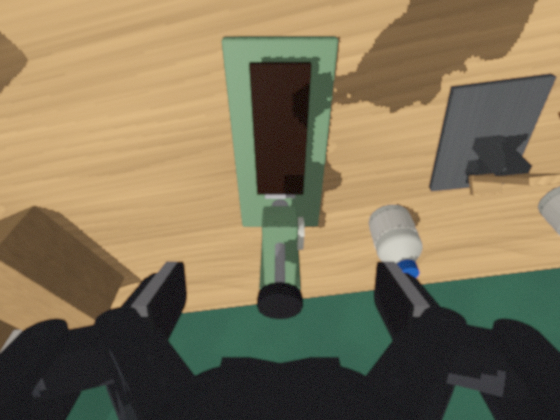

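View pics/t20c.png

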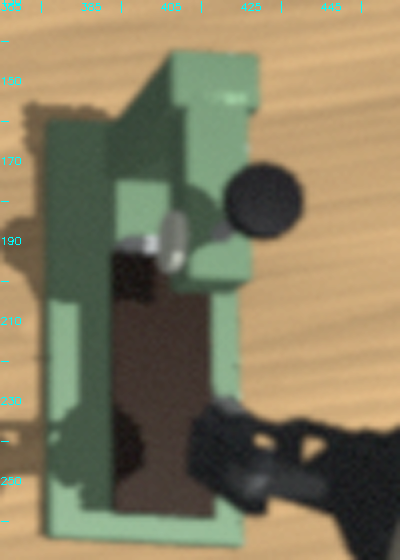

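```bash
python3 -c "
from h import *
crop('pics/w20.png','pics/w20c.png',215,150,130,170,4)"
python3 - <<'E'
from h import *
np.set_printoptions(precision=4,suppress=True)
y=np.radians(-12.2); xg=np.array([np.cos(y),np.sin(y)]);yg=np.array([-np.sin(y),np.cos(y)]); o=np.array([.5795,-.2379])
for p in [(257.5,194),(303,194),(250.5,63.5),(310,63.5)]:
    w=onz("wrist",*p,.053)[:2]; print("sheet corner",w,(w-o)@xg,(w-o)@yg)
w=onz("wrist",280,286,.225); print(w,(w[:2]-o)@xg,(w[:2]-o)@yg)
print(proj("top",[.6088,-.2442,.225]),proj("wrist",[.6088,-.2442,.225]),proj("scene",[.6088,-.2442,.225]))
for n in ("t20",):
    im=cv2.imread(f"pics/{n}.png"); m=(im.max(2)<60).astype(np.uint8)[150:205,415:450]; mm=cv2.moments(m,True); print(mm["m10"]/mm["m00"]+415,mm["m01"]/mm["m00"]+150,mm["m00"])
E
```

```text
sheet corner [ 0.614  -0.2753] 0.0416049858708418 -0.0293033009022035
sheet corner [ 0.626  -0.2194] 0.04158081242499583 0.027929183950188806
sheet corner [ 0.4614 -0.2417] -0.1146289050685217 -0.02864598273791542
sheet corner [ 0.4731 -0.1873] -0.11465034695241237 0.026965637859664906
[ 0.5713 -0.2372  0.225 ] -0.008117413082625076 -0.00103121278565174
[431.4667 178.7351] [281.2651 313.1535] [128.1318 226.8124]
427.6292134831461 181.53932584269663 356.0
```

View pics/w20c.png

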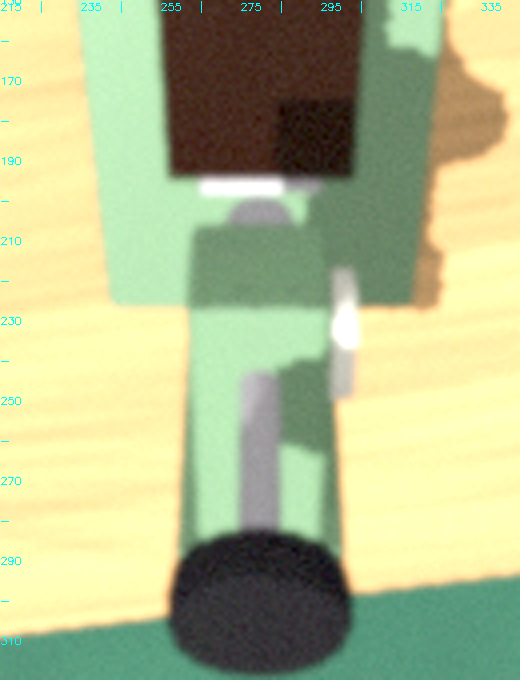

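Run:
```python
from h import *
np.set_printoptions(precision=4,suppress=True)
y=np.radians(-12.2); xg=np.array([np.cos(y),np.sin(y)]);yg=np.array([-np.sin(y),np.cos(y)]); o=np.array([.5795,-.2379])
G=lambda x,y,z:np.r_[o+x*xg+y*yg,z]
for n,p in dict(anvil_far=(60,0,45),anvil_near=(-90,0,45),base_near=(-125,0,15),base_far=(145,0,15),foot_near=(20,0,93),head_near_low=(5,0,121),cap_near=(10,0,225),cap_far=(50,0,225),sheet50=(50,0,53),sheet42=(42,0,53),sheetnear=(-110,0,53)).items(): print(n,proj("wrist",G(*[k/1000 for k in p])))
w=onz("wrist",275,199,.045)[:2];print((w-o)@xg)
w=onz("wrist",280,38.5,.015)[:2];print("base near",(w-o)@xg)
w=onz("wrist",280,227,.015)[:2];print("base far",(w-o)@xg)
```

```text
anvil_far [280.7549 201.1184]
anvil_near [281.0572  86.7353]
base_near [281.0739  40.5726]
base_far [280.6097 230.4582]
foot_near [280.9053 201.3289]
head_near_low [280.9992 207.7306]
cap_near [281.3    299.5949]
cap_far [281.155  325.4591]
sheet50 [280.7822 199.147 ]
sheet42 [280.7954 194.2527]
sheetnear [281.1348  68.6629]
0.05638768010761101
base near -0.12688502278297428
base far 0.13742127972671583
```

Call:
jog_arm(targets="0 0 -3 0 0 0; 0 0 -6 0 0 0; 0 0 -9 0 0 0; 0 0 -12 0 0 0; 0 0 -12 0 0 0")

```text
time_s: 27.15
ee_pos: [0.487, -0.2191, 0.1627]
ee_rot: [0.103, 0.971, -0.023, 0.212]
contact_force: [-0.1, -0.4, 0.3]
opening: 0.0853
```

Call:
jog_arm(targets="1.2 -0.3 -2.8 0 0 0; 2.6 -0.6 -5.8 0 0 0; 3.8 -0.9 -8.6 0 0 0; 4.8 -1.1 -10.7 0 0 0; 5.4 -1.2 -12 0 0 0")

```text
time_s: 27.78
ee_pos: [0.544, -0.2311, 0.045]
ee_rot: [0.103, 0.971, -0.023, 0.215]
contact_force: [0.3, 0.5, 0.5]
opening: 0.0854
```

Call:
jog_arm(targets="0 0 0 0 0 0; 0 0 0 0 0 0; 0 0 0 0 0 0; 0 0 0 0 0 0; 0 0 0 0 0 0", grip=0, newtons=50)

```text
time_s: 28.4
ee_pos: [0.5436, -0.2316, 0.0465]
ee_rot: [0.103, 0.971, -0.023, 0.216]
contact_force: [-3.1, 1.5, 8.5]
opening: 0.059
```

```bash
python3 st.py wrist:w21
```

```text
28.4 q [-0.3326  0.2642  0.7724  2.2035 -0.7153  0.3947  2.3593] p [ 0.5436 -0.2316  0.0465] F [-3.096   1.5305  8.4925] T [0.0986 0.5238 0.05  ] op 0.059
tool y [0.2105 0.9776 0.0003] tool z [ 0.414  -0.0888 -0.906 ]
```

View pics/w21.png

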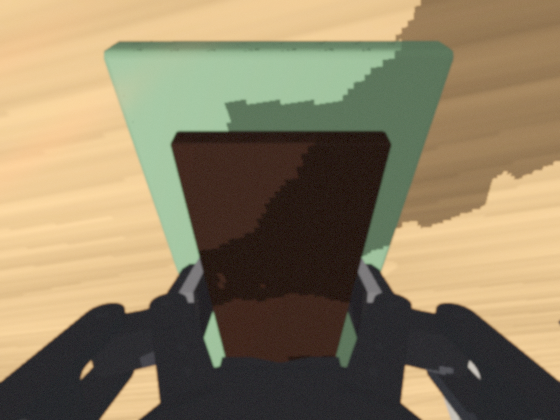

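Call:
jog_arm(targets="0 0 0.35 0 0 0; 0.25 -0.05 0.35 0 0 0; 0.5 -0.11 0.35 0 0 0; 0.5 -0.11 0.15 0 0 0; 0.5 -0.11 0.02 0 0 0")

```text
time_s: 29.08
ee_pos: [0.5486, -0.233, 0.0464]
ee_rot: [0.103, 0.971, -0.023, 0.216]
contact_force: [-11.2, 5.6, 23.3]
opening: 0.0586
```

Call:
jog_arm(targets="0 0 0 0 0 0; 0 0 0 0 0 0")

```text
time_s: 29.32
ee_pos: [0.5488, -0.233, 0.0466]
ee_rot: [0.103, 0.971, -0.023, 0.216]
contact_force: [-2.8, 1.5, 8.5]
opening: 0.0587
```

Call:
jog_arm(targets="0 0 0 0 0 0; 0 0 0 0 0 0; 0 0 0 0 0 0; 0 0 0 0 0 0; 0 0 0 0 0 0", grip=1)

```text
time_s: 29.95
ee_pos: [0.5481, -0.2327, 0.0458]
ee_rot: [0.103, 0.971, -0.023, 0.215]
contact_force: [0.3, 0.8, -0.0]
opening: 0.0855
```

Call:
jog_arm(targets="-0.6 0.1 1.3 0 0 0; -1.6 0.3 3.4 0 0 0; -2.8 0.6 6.2 0 0 0; -4.2 0.9 9.2 0 0 0; -5.4 1.2 12 0 0 0")

```text
time_s: 30.58
ee_pos: [0.4934, -0.2202, 0.1658]
ee_rot: [0.103, 0.971, -0.023, 0.214]
contact_force: [1.0, 1.6, -1.9]
opening: 0.0849
```

Call:
jog_arm(targets="0 0 3 0 0 0; 0 0 6 0 0 0; 0 0 9 0 0 0; 0 0 12 0 0 0; 0 0 12 0 0 0")

```text
time_s: 31.2
ee_pos: [0.495, -0.2213, 0.2883]
ee_rot: [0.104, 0.97, -0.023, 0.217]
contact_force: [0.6, 0.5, -0.7]
opening: 0.0851
```

```bash
python3 st.py wrist:w22;  python3 -c "
from h import *
crop('pics/w22.png','pics/w22c.png',200,20,150,310,2)"
```

```text
31.2 q [-0.5131 -0.3457  0.7326  2.0398  0.2707  0.9305  1.484 ] p [ 0.495  -0.2213  0.2883] F [ 0.5523  0.4691 -0.7173] T [0.0938 0.4499 0.0453] op 0.0851
tool y [0.2111 0.9775 0.0004] tool z [ 0.4161 -0.0895 -0.9049]
```

View pics/w22c.png

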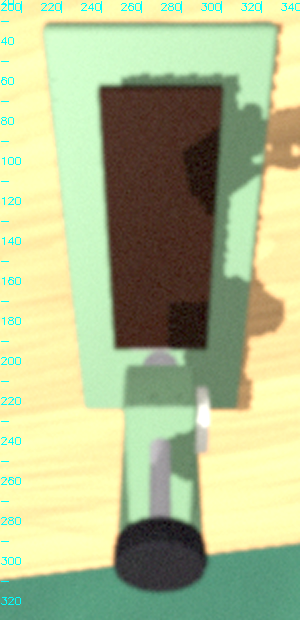

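Call:
jog_arm(targets="2 -0.4 2 1.5 7 0; 4.5 -0.9 3.2 3 14 0; 7 -1.4 3.2 4.3 20 0; 9.5 -1.9 3.2 5.2 24.1 0; 11.2 -2.2 3.2 5.2 24.1 0", grip=0)

```text
time_s: 31.88
ee_pos: [0.6083, -0.2416, 0.3139]
ee_rot: [0.105, 0.994, -0.002, -0.001]
contact_force: [-0.4, -0.1, 0.8]
opening: 0.0002
```

Call:
jog_arm(targets="0 0 0 0 0 0; 0 0 0 0 0 0; 0 0 0 0 0 0")

```text
time_s: 32.25
ee_pos: [0.6052, -0.2429, 0.3185]
ee_rot: [0.106, 0.994, 0.0, 0.003]
contact_force: [-0.7, -0.2, 0.5]
opening: -0.0001
```

```bash
python3 st.py wrist:w23 scene:s23 top:t23;  python3 -c "
from h import *
crop('pics/s23.png','pics/s23c.png',60,130,150,180,4)
crop('pics/t23.png','pics/t23c.png',365,120,100,150,4)"
```

```text
32.25 q [-0.3979  0.4498  1.027   1.3941 -0.3854  1.5019  1.9652] p [ 0.6052 -0.2429  0.3185] F [-0.6507 -0.2112  0.5238] T [-0.0374  0.0191 -0.0291] op -0.0001
tool y [0.2112 0.9774 0.0008] tool z [ 0.0065 -0.0006 -1.    ]
```

View pics/w23.png

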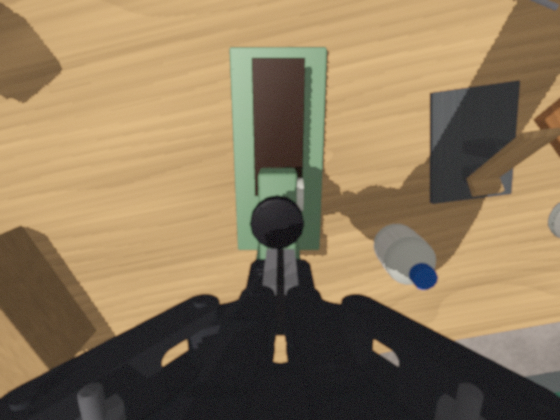

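View pics/s23c.png

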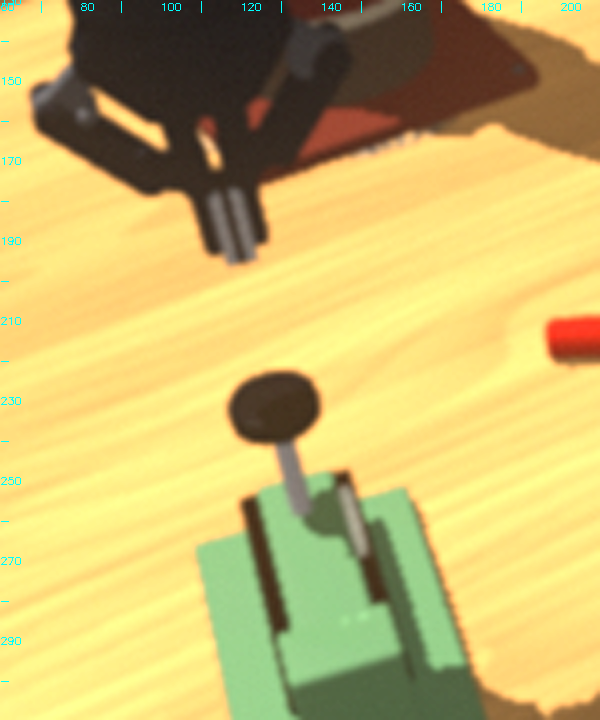

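View pics/t23c.png

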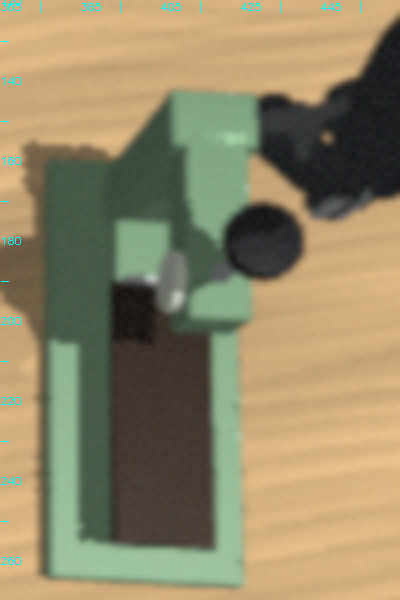

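Run:
```python
from h import *
np.set_printoptions(precision=4,suppress=True)
for p in [(277,221.5),(277,224)]: print(onz("wrist",*p,.225))
im=cv2.imread("pics/w23.png"); g=im.max(2)
print([int(x) for x in np.where(g[222,235:320]<70)[0][[0,-1]]+235], [int(x) for x in np.where(g[180:250,270]<70)[0][[0,-1]]+180])
```

```text
[ 0.608  -0.2449  0.225 ]
[ 0.6099 -0.2453  0.225 ]
[251, 303] [197, 247]
```

Call:
jog_arm(targets="0.3 -0.15 -2 0 0 0; 0.3 -0.15 -4 0 0 0; 0.3 -0.15 -5.8 0 0 0; 0.3 -0.15 -6.7 0 0 0; 0.3 -0.15 -6.7 0 0 0")

```text
time_s: 33.02
ee_pos: [0.6089, -0.2441, 0.2501]
ee_rot: [0.106, 0.994, -0.0, 0.002]
contact_force: [0.5, 0.1, 0.1]
opening: -0.0001
```

Call:
jog_arm(targets="0 0 -0.3 0 0 0; 0 0 -0.7 0 0 0; 0 0 -1.1 0 0 0; 0 0 -1.5 0 0 0; 0 0 -1.5 0 0 0")

```text
time_s: 33.65
ee_pos: [0.6091, -0.2442, 0.2356]
ee_rot: [0.106, 0.994, -0.0, 0.003]
contact_force: [0.5, 0.1, 1.1]
opening: 0.0001
```

```bash
python3 st.py wrist:w24 scene:s24;  python3 -c "
from h import *
crop('pics/s24.png','pics/s24c.png',60,130,150,180,4)"
```

```text
33.65 q [-0.3873  0.5002  0.9939  1.5091 -0.4255  1.3573  1.9975] p [ 0.6091 -0.2442  0.2356] F [0.5353 0.1486 1.1485] T [-0.0975 -0.0937  0.0001] op 0.0001
tool y [ 0.2106  0.9776 -0.0002] tool z [ 0.0052 -0.0014 -1.    ]
```

View pics/s24c.png

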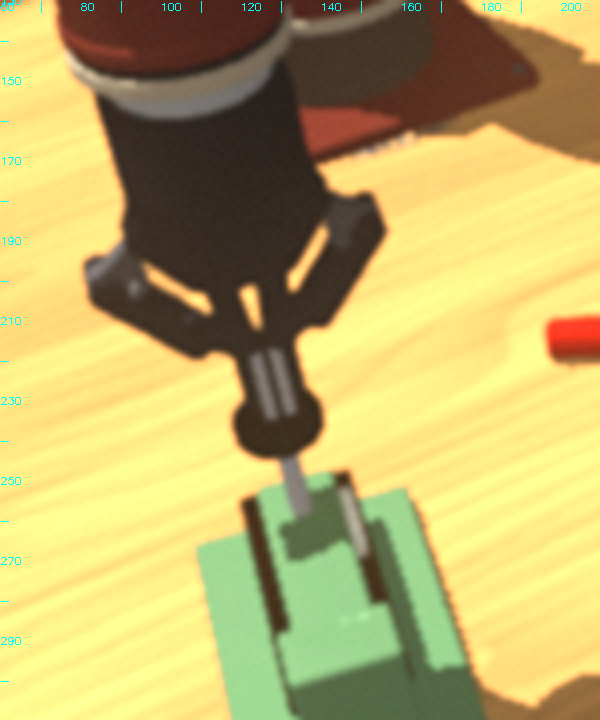

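View pics/w24.png

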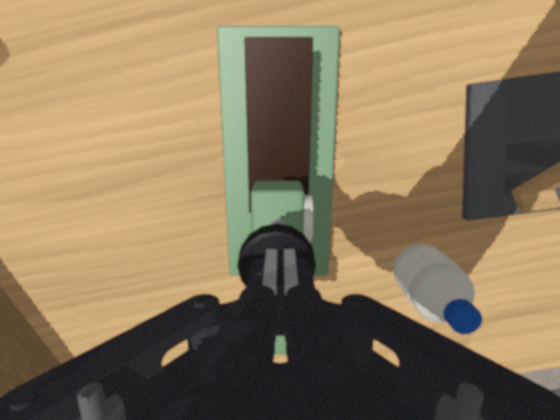

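Call:
jog_arm(targets="0 0 -0.4 0 0 0; 0 0 -0.9 0 0 0; 0 0 -1.4 0 0 0; 0 0 -1.9 0 0 0; 0 0 -2.2 0 0 0")

```text
time_s: 34.38
ee_pos: [0.6092, -0.2443, 0.2136]
ee_rot: [0.106, 0.994, -0.0, 0.003]
contact_force: [0.1, -0.4, 3.5]
opening: 0.0001
```

Call:
jog_arm(targets="0 0 -0.2 0 0 0; 0 0 -0.4 0 0 0; 0 0 -0.5 0 0 0; 0 0 -0.5 0 0 0")

```text
time_s: 34.88
ee_pos: [0.6092, -0.2443, 0.2089]
ee_rot: [0.106, 0.994, -0.0, 0.003]
contact_force: [0.1, -0.0, 3.0]
opening: -0.0002
```

```bash
python3 st.py
```

```text
34.875 q [-0.3813  0.5185  0.9807  1.5436 -0.4417  1.3108  2.0097] p [ 0.6092 -0.2443  0.2089] F [ 0.1338 -0.0141  3.0366] T [-0.0719 -0.1178  0.0421] op -0.0002
tool y [ 0.2106  0.9776 -0.0003] tool z [ 0.0055 -0.0015 -1.    ]
```

Call:
jog_arm(targets="0 0 -0.1 0 0 0; 0 0 -0.2 0 0 0; 0 0 -0.3 0 0 0; 0 0 -0.3 0 0 0")

```text
time_s: 35.38
ee_pos: [0.6091, -0.2443, 0.2058]
ee_rot: [0.106, 0.994, -0.0, 0.003]
contact_force: [1.2, -0.6, 3.6]
opening: 0.0003
```

```bash
python3 st.py
```

```text
35.375 q [-0.3805  0.5208  0.979   1.5473 -0.4437  1.3055  2.0112] p [ 0.6091 -0.2443  0.2058] F [ 1.2042 -0.6158  3.559 ] T [-0.1446 -0.1789  0.0227] op 0.0003
tool y [ 0.2106  0.9776 -0.0003] tool z [ 0.0054 -0.0015 -1.    ]
```

Call:
jog_arm(targets="0 0 -0.1 0 0 0; 0 0 -0.1 0 0 0")

```text
time_s: 35.62
ee_pos: [0.6091, -0.2443, 0.2048]
ee_rot: [0.106, 0.994, -0.0, 0.003]
contact_force: [1.2, -1.2, 3.7]
opening: -0.0003
```

Call:
jog_arm(targets="0 0 -0.1 0 0 0; 0 0 -0.1 0 0 0")

```text
time_s: 35.88
ee_pos: [0.6092, -0.2443, 0.2043]
ee_rot: [0.106, 0.994, -0.0, 0.003]
contact_force: [-0.3, 0.4, 5.7]
opening: 0.0002
```

```bash
python3 st.py
```

```text
35.875 q [-0.3801  0.5219  0.9782  1.5493 -0.445   1.3027  2.0122] p [ 0.6092 -0.2443  0.2043] F [-0.2956  0.3519  5.696 ] T [ 0.0672  0.0515 -0.0331] op 0.0002
tool y [ 0.2105  0.9776 -0.0001] tool z [ 0.0057 -0.0013 -1.    ]
```

Call:
jog_arm(targets="0 0 -0.06 0 0 0; 0 0 -0.06 0 0 0; 0 0 -0.06 0 0 0; 0 0 -0.06 0 0 0; 0 0 -0.06 0 0 0")

```text
time_s: 36.5
ee_pos: [0.6092, -0.2444, 0.2042]
ee_rot: [0.106, 0.994, -0.0, 0.003]
contact_force: [-2.0, 0.5, 10.6]
opening: -0.0001
```

```bash
python3 st.py top:t25 scene:s25; python3 -c "
from h import *
crop('pics/s25.png','pics/s25c.png',60,130,150,180,4)
crop('pics/t25.png','pics/t25c.png',365,120,100,150,4)"
```

```text
36.5 q [-0.3799  0.5218  0.9782  1.5496 -0.4453  1.3024  2.0125] p [ 0.6092 -0.2444  0.2042] F [-2.0034  0.4727 10.6348] T [ 0.2504  0.4106 -0.0023] op -0.0001
tool y [0.2106 0.9776 0.0002] tool z [ 0.0061 -0.0011 -1.    ]
```

Call:
jog_arm(targets="0 0 0 0 0 0; 0 0 0 0 0 0; 0 0 0 0 0 0; 0 0 0 0 0 0; 0 0 0 0 0 0")

```text
time_s: 37.22
ee_pos: [0.6092, -0.2443, 0.2042]
ee_rot: [0.106, 0.994, -0.0, 0.003]
contact_force: [-2.1, 0.5, 10.9]
opening: -0.0002
```

View pics/s25c.png

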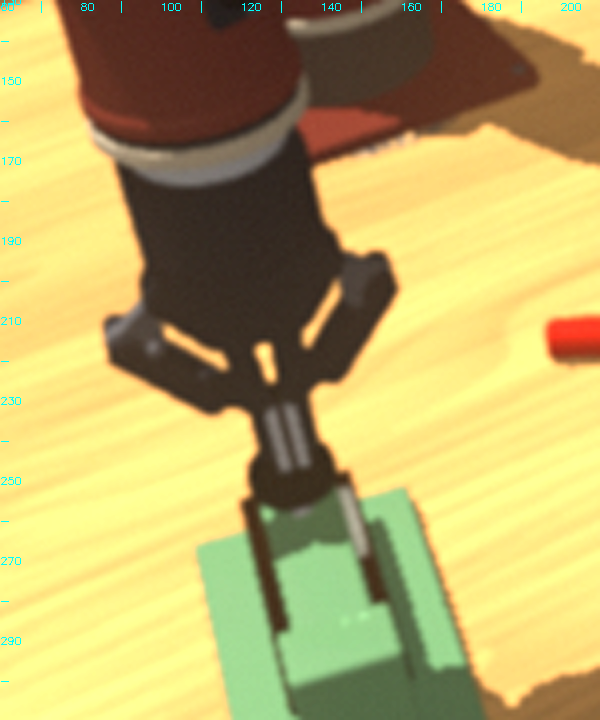

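View pics/t25c.png

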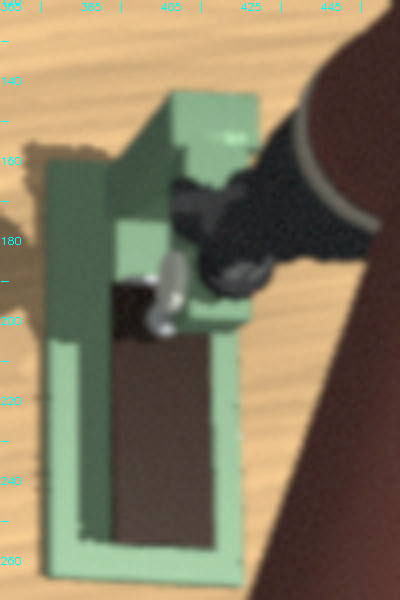

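Call:
jog_arm(targets="0 0 0.5 0 0 0; 0 0 1.3 0 0 0; 0 0 2.2 0 0 0; 0 0 3.1 0 0 0; 0 0 4 0 0 0")

```text
time_s: 37.85
ee_pos: [0.609, -0.2442, 0.2438]
ee_rot: [0.106, 0.994, -0.0, 0.003]
contact_force: [0.2, -0.7, -0.4]
opening: -0.0002
```

Call:
jog_arm(targets="0 0 1 0 0 0; 0 0 3 0 0 0; 0 0 6 0 0 0; -2 0.4 9 0 0 0; -5 1 11 0 0 0")

```text
time_s: 38.48
ee_pos: [0.559, -0.2346, 0.3554]
ee_rot: [0.106, 0.994, -0.001, 0.003]
contact_force: [0.5, 0.7, 1.0]
opening: 0.0003
```

Call:
jog_arm(targets="-4 1 0 0 0 0; -8 2 0 0 0 0; -8 2 0 0 0 0; -8 2 0 0 0 0; -8 2 0 0 0 0")

```text
time_s: 39.1
ee_pos: [0.4798, -0.2143, 0.3533]
ee_rot: [0.106, 0.994, -0.002, 0.002]
contact_force: [-0.1, -0.6, 0.4]
opening: 0.0
```

```bash
python3 st.py top:t26 scene:s26 wrist:w26; python3 -c "
from h import *
crop('pics/t26.png','pics/t26c.png',365,120,100,150,4)"
```

```text
39.1 q [-0.786   0.0054  1.1491  1.6419 -0.0029  1.4923  1.7215] p [ 0.4798 -0.2143  0.3533] F [-0.0687 -0.5565  0.4221] T [-0.0239  0.0009 -0.0194] op 0.0
tool y [ 0.211   0.9775 -0.0028] tool z [ 0.0041 -0.0037 -1.    ]
```

View pics/s26.png

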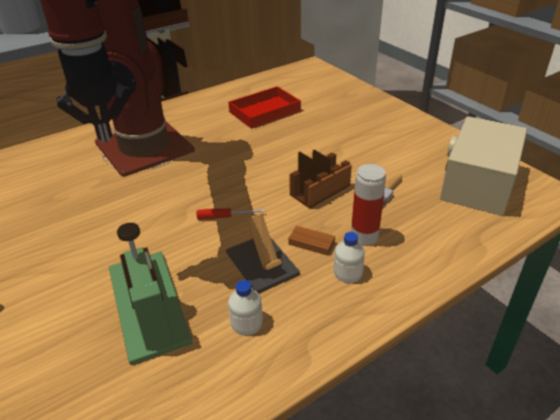

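View pics/t26c.png

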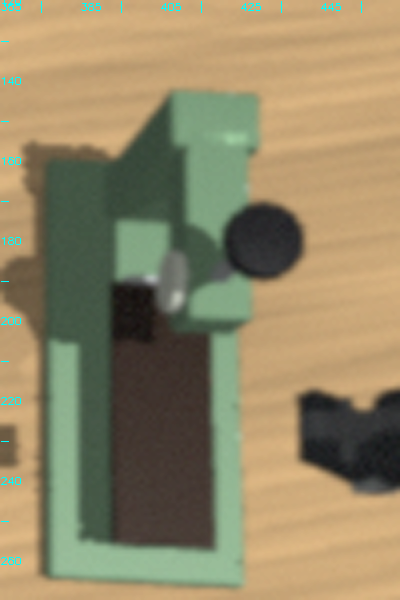

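View pics/w26.png

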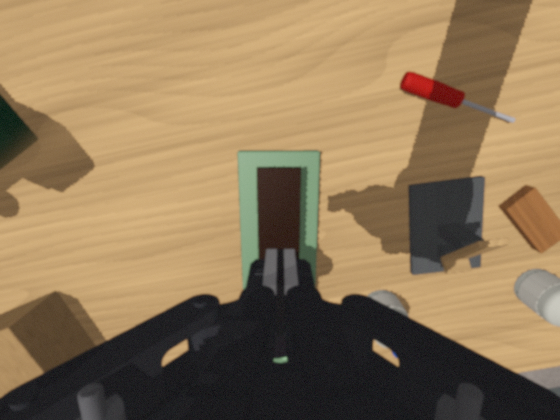

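View pics/t26.png

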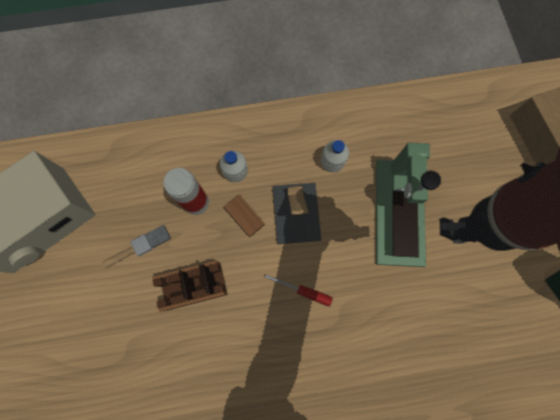

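```bash
python3 -c "
from station import ctrl
print(ctrl.hand_in())"
```

```text
the job is handed in; nothing more can be done
None
```

The whole job was done in the order asked and handed in at about 39 s of the 72 s allowed. I don't know the verdict, because the hand-in reports none.

- **Lean:** I lifted the long sheet straight up out of the rack by its top edge. I set its lower end on the rest's ledge and let go, and it stayed leaning. On touching the ledge the wrist force briefly reached about 54 N, within the 120 N limit. I eased off before releasing.
- **Lay on the anvil:** I took the sheet again by its two long sides, laid it flat along the anvil and let go. The pictures then put its end only about 2–7 mm past the foot's far edge. I re-gripped it the same way, moved it 5 mm further in and let go again.
- **Press:** I pressed the cap with closed fingertips. The descent stopped about 40 mm down, as expected with the foot on the 8 mm sheet, and the force stepped from about 4 N to 11 N. I held it there for about 1.3 s, then raised the arm and the cap followed it back up.

**Last checks:**
- The cap is back at its original place in the top picture.
- The sheet lies flat and lengthwise on the anvil, centred to within about 1–2 mm.
- The two shorter sheets are still in their slots, and the other things on the bench look unmoved.
- The arm is clear of everything.

**What disagreed:** the cameras differed by about 3 mm on the gauge's position along its length. Because of that, the sheet's end is somewhere around 47–52 mm in the gauge's frame, against the foot's far edge at 40 mm.

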